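# Raise the gap gauge to the inspection camera and hold the tweezers at its mark

### The job

For the tweezer check, stack the plain case and then the gauge case (the one with two ribs on its lid) squarely on the case that already stands in front of the camera, without shifting that one. Then take the sprung tweezers by their ribbed grips and hold them level with the tips just above the ribs but not touching the gauge, squeezed so that the tip gap is the same as the gap between the ribs and each tip is straight above its own rib; never pinch the tips shut, and do not knock the other things about. Finish while still holding the tweezers there, with the gap steady.

Things in the scene. Friction and masses are not known exactly. Their poses are not given: they have to be found in the camera images.
- base_case: closed bare-metal case, 80 mm (its x) x 55 mm (its y) x 30 mm high; origin at the centre of its underside, z up. The bottom case (0.8 kg, loose), standing in front of the inspection camera. The camera's lens begins 105 mm from this origin along this case's +x, 98 to 132 mm above the table; its stand is 120 mm wide and 0.16 m tall.
- spacer_case: closed bare-metal case, 80 mm (its x) x 55 mm (its y) x 30 mm high; origin at the centre of its underside, z up, about 0.2 kg, with a plain flat lid. It lies on the table to the robot's left; it becomes the second case of the column.
- gauge_case: closed bare-metal case, 80 mm (its x) x 55 mm (its y) x 30 mm high; origin at the centre of its underside, z up, about 0.2 kg. On its lid two steel ribs along its x, 30 mm long, 3 mm wide and high, on a black plate; their distance marks the tip gap and varies. It lies on the table to the robot's left and becomes the top of the column, either way round.
- rib_fixed (a point): Middle of the top edge of the gauge case's fixed rib, 9 mm to the -y side of the case's centre, 33 mm above its underside; axes as the case's.
- rib_sliding (a point): Middle of the top edge of the sliding rib, 33 mm above the case's underside; stiff to slide (about 8 N); axes as the case's. Leave it where it is set.
- rib (a joint): Setting of the sliding rib in m: 0 to 0.014. The marked gap, centre to centre of the ribs, is 0.010 m plus this value.
- tweezers: Sprung steel tweezers, 170 mm, 54 g (balances 9 mm behind the origin) on their rest. Origin: on the underside, midway between the grips; x to the tips, z up. Arms hinged at x -80, y +-5 mm; tips at x +70 mm. Grips: flat ribbed part of both arms, x -24 to +20 mm, upright faces z 0 to 12 mm, 39 mm apart over the outsides when free. Arms 6 mm high ahead of it; a block joins them at x -99 to -73 mm.
- rest: Black fixed rest at the robot's right, origin on the table under the tweezers' origin, axes as theirs at the start. It carries them with their underside 30 mm above the table, only at x -89 to -71 mm (40 mm wide) and x 44 to 56 mm (60 mm wide); between is free space down to a 6 mm thick base plate, 50 mm wide.
- jaw_l (a joint): How far each arm is closed, rad (both alike): 0 free, 0.12 limit. Tip gap (centres of the 3 mm wide tips) = 36 mm - 300 mm x value; width over the grips at the origin = 38.6 mm - 160 mm x value, so 1 mm of finger travel changes the gap 1.9 mm. The spring pushes each finger with 1.5 N at 0, 5.5 N at 0.08. The tips meet at 0.11: stay clear of that.
- tip_l (a point): Lower edge of the tip at the tweezers' +y side, in the middle of its width.
- tip_r (a point): Lower edge of the tip at the tweezers' -y side, in the middle of its width.
- tape_roll: Bystander: grey roll of tape, ring 64 mm across, 18 mm high, between the robot and the column.
- paste_jar: Bystander: white jar, 52 mm across, 55 mm high, left of the column.
- driver: Bystander: screwdriver lying right of the column.
- brush: Bystander: brush, 150 mm long, lying near left.
- vial: Bystander: small clear jar, 34 mm across, 50 mm high, between the tape roll and the tweezers' rest.
Not all that is in view belongs to the job. Leave any yellow look-alike of the gauge_case alone.

How it is judged:
By the outcome, as a careful person would: the job done as asked, in the order asked, and still so for the second after the job is handed in, while the arm keeps its last pose, push and grip.
It also fails if it takes over 72 s, if anything falls off the work surface, if the arm or the gripper's body presses on something with over 40 N, if the wrist force passes 120 N, or if a joint passes its speed limit or range.

### The arm

A 6-joint arm with a two-finger parallel gripper is mounted at the origin on the work surface. World frame = base frame: x ahead of the robot, y to its left, z up, the work surface at z = 0. Lengths are in mm, angles in rad, forces in N, time in s.
With the tool pointing down it reaches from about 300 to 775 mm from the base axis. Payload 14.6 kg.
Tool frame: the origin (TCP) lies midway between the tips of the shut fingers; the grasp point (between the pads) lies 19 mm behind it; z points along the fingers, y is the direction in which the jaws open and shut (so a half turn about z gives the same grasp; the last joint's range is limited). The gripper opens to 94 mm and grips with 3 to 60 N. Pads are 16 mm wide; open, the fingers measure 119 mm over their backs; the gripper's body (75 mm by 177 mm) begins 78 mm behind the grasp point.
Start: joints at [-1.259, 0.3, 1.521, -0, 1.321, -0.067], TCP at [203.386, -511.002, 205.446] pointing down, gripper open.
Joint ranges: [-3.03, 3.03], [-0.79, 2.21], [0.23, 2.52], [-1.04, 4.18], [0, 3.07], [-2.55, 2.55]. Speed limits (rad/s): [2.22, 2.22, 2.57, 3.14, 3.14, 3.14].

### API

Orientations are given as [roll, pitch, yaw] about the fixed x, y, z axes, in that order (R = Rz(yaw) Ry(pitch) Rx(roll)).
In Python, from cell import manip, camera gives the robot as it stands. The module is installed in compiled form; this text tells all that it offers.
- The arm moves only by the tool jog_arm, never from a script. Its argument "commands" is a list of rows, each a list of 7 numbers: the shift along the world's x, y, z in units of 1 m (1.0 is 1 m), then the turn, a rotation vector about the world's x, y, z in units of 120 degrees (1.0 is 120 degrees), then the opening, from 0 (shut) to 1 (fully open). In form: [[x, y, z, ax, ay, az, grip], ...]. A call has exactly 10 rows; each row is the pose to reach, as a shift and turn from the pose commanded when the call began; what a row does not reach only later rows make up. A row lasts 1/8 s, in which the tool goes at most 62.5 mm and 10.7 degrees, less where a joint would pass 70% of its speed; a pose out of reach is approached as far as the arm can. A call with a number of a shift or a turn outside -1 to 1 is refused whole. A call with a gripper value outside its range is refused whole. The fingers move at their own pace and stop on an object; "grip_force" is the grip in N (left out, the last holds). Time passes only in rows, so rows that repeat a pose let the fingers close, or fill a call up. It gives the time, the measured TCP pose, the force and the opening at its end, in the units of the state.
- manip.read_state(): the state, without advancing time (a new reading comes with each control period).
- camera(name): name is "scene" or "side" or "wrist"; returns a dict with "pixels" (420x560x3 uint8, blue, green, red), "vertical_fov" (degrees; the focal length in pixels is half the picture's height over the tangent of half this angle, whatever the lens; pixels are square), "cx", "cy" (the principal point, pixels), "rvec" (rotation vector, rad) and "tvec" (3), from world to camera coordinates, as OpenCV has them. Camera axes: x right, y down, z forward; pixel columns grow to the right and rows downward; lengths in mm; the calibration is good to about 2 mm. A picture is of the moment at which its call begins. There is no depth.
- manip.sign_off(): hands the job in, once; it reports no verdict.
The state is a dict: "clock": time; "joints": joint angles; "qd": joint speeds; "effort": joint torques, N m; "eef_pos": TCP position; "eef_rot": TCP orientation; "wrist_force": force on the tool from outside, world axes, zero at the start; "moment": the same for the moment, N m; "finger_gap": finger opening in mm.
Only numpy, scipy, OpenCV 4.12 (cv2) and the standard library are available. Lean on these libraries where they do the work, as an engineer would, in place of code of your own. Each camera call takes 0.05 s, during which the arm holds its last target.

## Working session

There is one attempt and no reset: what is moved stays moved. The work goes in short steps, Python scripts to look and compute and a tool call to move; the robot and the scene stay as the last step left them, time stands still between calls to the robot, and variables do not carry over. Pictures are saved under pics/ and viewed, and the job is handed in when it is done.

Besides the shell and the picture viewer there is one more tool, called after "Emit:" by a JSON object that holds its "method" and its "body", one argument or row to a line. jog_arm: Moves the arm, as the interface text tells. Its arguments: {"type":"object","properties":{"commands":{"type":"array","items":{"type":"array","items":{"type":"number"}}},"grip_force":{"type":"number"}},"required":["commands"]}

```bash
mkdir -p pics; ls
python3 - <<'E'
from cell import manip, camera
import cv2
print(manip.read_state())
for n in ["scene","side","wrist"]:
    c=camera(n); cv2.imwrite(f"pics/{n}0.png",c["pixels"]); print(n,c["vertical_fov"],c["cx"],c["cy"],c["rvec"],c["tvec"])
E
```

```text
pics
{'clock': 0.0, 'joints': array([-1.25858481e+00,  3.00476056e-01,  1.52159361e+00,  2.37993195e-05,
        1.32071438e+00, -6.65835121e-02]), 'qd': array([-3.28104939e-07, -5.11653587e-04,  1.73992164e-03, -1.06042449e-03,
       -7.81664404e-04,  2.74923028e-04]), 'effort': array([-1.03034567e-03, -5.31807625e+01, -3.52737200e+01,  7.06864544e-02,
        2.42740806e-02, -8.43264411e-05]), 'eef_pos': array([ 203.31843177, -510.74699995,  204.87831734]), 'eef_rot': array([-3.14040543e+00, -1.02269720e-04,  3.78789065e-01]), 'wrist_force': array([ 0.08341078,  0.26292805, -0.88950857]), 'moment': array([-0.01556134, -0.01848044, -0.04357857]), 'finger_gap': 93.82672755586412}
scene 51.509622630049805 284.7944988893702 211.38052601232505 [ 1.45134264  1.80454916 -0.98852232] [  68.7448237  -228.02367268 1737.18097608]
side 52.086700886907664 273.1507396536347 209.82556309539984 [ 0.77249618 -2.36553928  1.3220231 ] [430.2799348  199.97389451 850.33474219]
wrist 59.80316419755894 289.1528512918752 214.85585967793233 [-2.4072374   1.63205338  0.22355881] [-548.66665036  -28.54573822  391.10839018]
```

View pics/scene0.png

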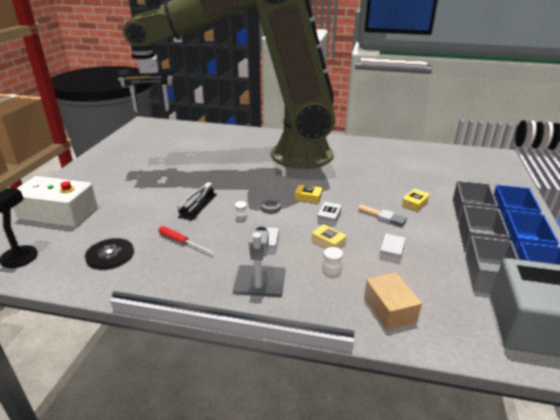

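View pics/side0.png

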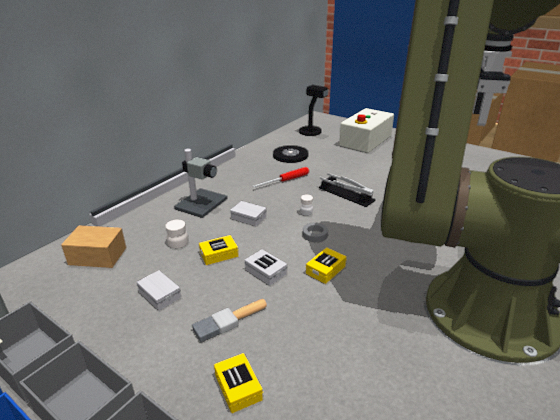

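View pics/wrist0.png

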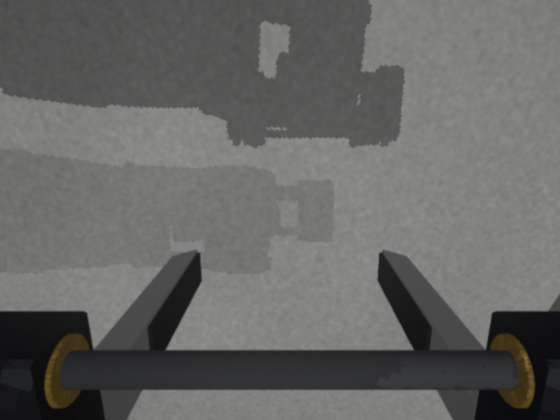

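```bash
cat > h.py <<'E'
import numpy as np, cv2, time
from cell import manip, camera
from scipy.spatial.transform import Rotation as Rn
from scipy.optimize import least_squares
class Cam:
    def __init__(s,n,save=None):
        c=camera(n); s.n=n; s.img=c["pixels"].copy(); h=s.img.shape[0]
        f=h/2/np.tan(np.radians(c["vertical_fov"])/2)
        s.K=np.array([[f,0,c["cx"]],[0,f,c["cy"]],[0,0,1]]); s.rv=np.array(c["rvec"],float); s.t=np.array(c["tvec"],float)
        s.R=cv2.Rodrigues(s.rv)[0]; s.C=-s.R.T@s.t
        if save:
            cv2.imwrite(f"pics/{save}.png",s.img); np.savez(f"pics/{save}.npz",K=s.K,rv=s.rv,t=s.t,img=s.img)
    @classmethod
    def load(cls,name):
        d=np.load(f"pics/{name}.npz"); s=cls.__new__(cls); s.K=d['K'];s.rv=d['rv'];s.t=d['t'];s.img=d['img'];s.R=cv2.Rodrigues(s.rv)[0]; s.C=-s.R.T@s.t; return s
    def proj(s,P): return cv2.projectPoints(np.asarray(P,float).reshape(-1,3),s.rv,s.t,s.K,None)[0].reshape(-1,2)
    def back(s,px,z):
        px=np.asarray(px,float).reshape(-1,2); r=np.c_[px,np.ones(len(px))]@np.linalg.inv(s.K).T@s.R
        return s.C+r*((z-s.C[2])/r[:,2:3])
    def crop(s,x0,y0,x1,y1,name,k=4,img=None):
        im=(s.img if img is None else img)[y0:y1,x0:x1]; cv2.imwrite(f"pics/{name}.png",cv2.resize(im,None,fx=k,fy=k,interpolation=cv2.INTER_CUBIC))
def st():
    s=manip.read_state(); print("t",round(s["clock"],2),"pos",np.round(s["eef_pos"],1),"rot",np.round(s["eef_rot"],4),"F",np.round(s["wrist_force"],1),"M",np.round(s["moment"],2),"gap",round(s["finger_gap"],2)); return s
E
python3 - <<'E'
from h import *
c=Cam("side","s1"); c.crop(130,190,330,340,"s1c",4)
c.crop(300,160,400,220,"s1t",8)
s=Cam("scene","sc1"); s.crop(170,170,430,280,"sc1c",3)
for n,p,z in [("spacer",(158,284),30),("gauge",(266,261),30),("base",(248,210),30),("yellow1",(218,246),30),("yellow2",(326,261),30),("yellow3",(238,376),30),("tape",(315,230),15),("jar",(176,226),55),("vial",(307,198),50),("tweez",(347,186),40),("brush",(232,318),10),("driver",(281,181),10)]:
    print(n,np.round(c.back(p,z)[0],0))
for n,p,z in [("spacer",(393,242),30),("gauge",(330,209),30)]:print(n,np.round(s.back(p,z)[0],0))
E
```

```text
spacer [571. 353.  30.]
gauge [435. 162.  30.]
base [606.  17.  30.]
yellow1 [560. 182.  30.]
yellow2 [327.  85.  30.]
yellow3 [289. 426.  30.]
tape [423. -24.  15.]
jar [673. 205.  55.]
vial [495. -96.  50.]
tweez [ 449. -234.   40.]
brush [396. 321.  10.]
driver [ 654. -198.   10.]
spacer [568. 354.  30.]
gauge [436. 164.  30.]
```

View pics/s1c.png

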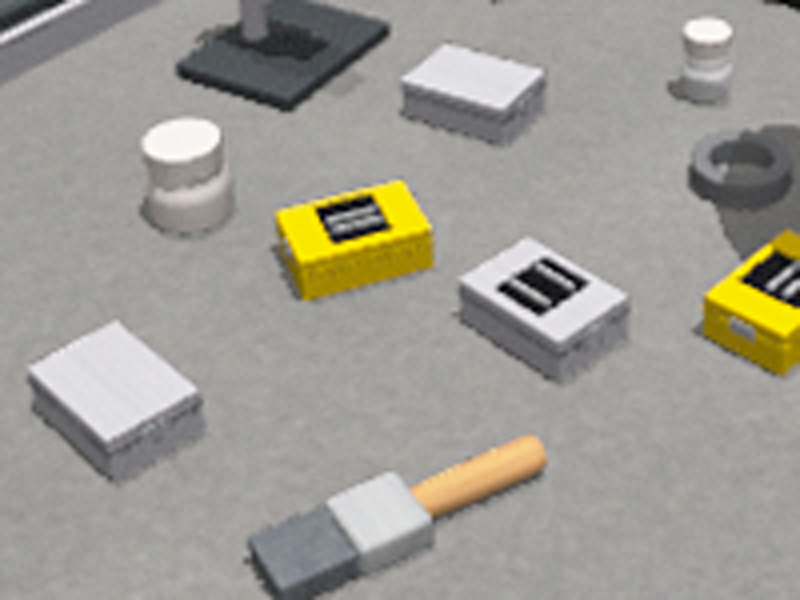

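View pics/s1t.png

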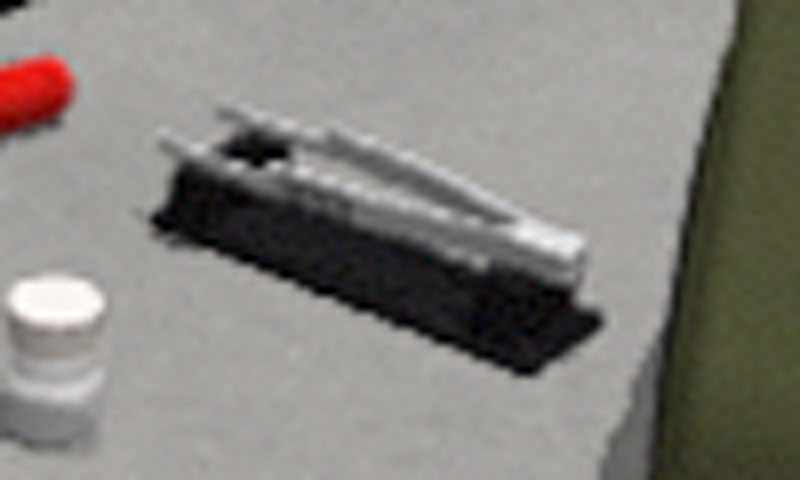

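View pics/sc1c.png

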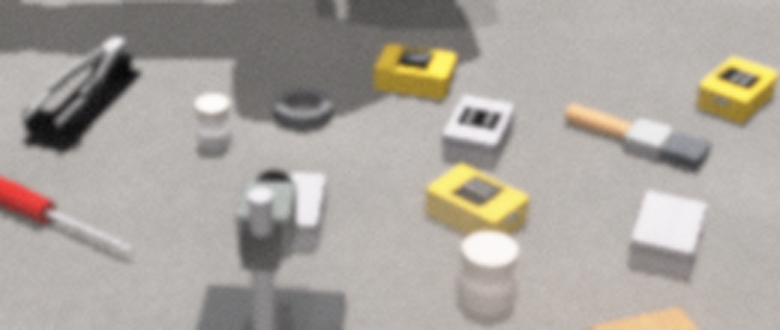

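Run:
```python
from h import *
s=st(); c=Cam("wrist","w1")
R=Rn.from_euler('xyz',s["eef_rot"]).as_matrix()
print("tool R",R.round(3)); print("cam in tool",R.T@(c.C-s["eef_pos"])); print("cam axes in tool (rows: cam x,y,z)",(c.R@R).round(3))
# corner picks
d=Cam.load("s1")
def q(x,y): return (130+x/4,190+y/4)
for n,pts in dict(spacer=[(28,375),(118,322),(203,397),(108,445)],gauge=[(460,288),(530,240),(630,300),(560,348)],base=[(402,88),(448,46),(547,70),(500,112)]).items():
    P=d.back([q(*p) for p in pts],30); print(n,P.mean(0).round(1)); 
    for i in range(4):
        e=P[(i+1)%4]-P[i]; print("  ",np.linalg.norm(e).round(1),np.degrees(np.arctan2(e[1],e[0])).round(1))
```

```text
t 0.25 pos [ 203.4 -510.9  205.2] rot [-3.1411 -0.      0.3788] F [ 0.  -0.4  0.5] M [ 0.   -0.01 -0.02] gap 94.44
tool R [[ 0.929  0.37  -0.   ]
 [ 0.37  -0.929  0.   ]
 [ 0.    -0.    -1.   ]]
cam in tool [  77.73368853   -1.22165713 -179.29451817]
cam axes in tool (rows: cam x,y,z) [[ 0.     1.    -0.001]
 [-0.963  0.    -0.269]
 [-0.269  0.001  0.963]]
spacer [565.3 356.1  30. ]
   56.3 -94.7
   83.5 169.9
   53.0 76.8
   75.4 -7.7
gauge [430.1 168.1  30. ]
   57.4 -94.3
   78.8 171.6
   54.6 82.8
   75.9 -6.3
base [606.3  15.1  30. ]
   60.4 -79.7
   76.1 -169.7
   59.4 96.9
   72.6 11.3
```

Emit:
{"method": "jog_arm", "body": {
  "commands": [
    [0.317, 0.696, 0.075, 0, 0, -0.181, 1],
    [0.317, 0.696, 0.075, 0, 0, -0.181, 1],
    [0.317, 0.696, 0.075, 0, 0, -0.181, 1],
    [0.317, 0.696, 0.075, 0, 0, -0.181, 1],
    [0.317, 0.696, 0.075, 0, 0, -0.181, 1],
    [0.317, 0.696, 0.075, 0, 0, -0.181, 1],
    [0.317, 0.696, 0.075, 0, 0, -0.181, 1],
    [0.317, 0.696, 0.075, 0, 0, -0.181, 1],
    [0.317, 0.696, 0.075, 0, 0, -0.181, 1],
    [0.317, 0.696, 0.075, 0, 0, -0.181, 1]
  ]
}}

```text
clock: 1.55
eef_pos: [460.8, 55.3, 266.7]
eef_rot: [3.142, -0.001, -0.0]
wrist_force: [0.4, -0.7, 1.2]
finger_gap: 94.0
```

Run:
```python
from h import *
s=st(); c=Cam("wrist","w2"); st()
```

```text
t 1.55 pos [460.8  55.3 266.7] rot [ 3.1415e+00 -7.0000e-04 -1.0000e-04] F [ 0.4 -0.7  1.2] M [-0.01 -0.   -0.02] gap 94.03
t 1.6 pos [462.5  60.4 267. ] rot [-3.14e+00 -1.40e-03  3.20e-03] F [ 0.7  3.1 -0.7] M [0.15 0.04 0.08] gap 93.8
```

View pics/w2.png

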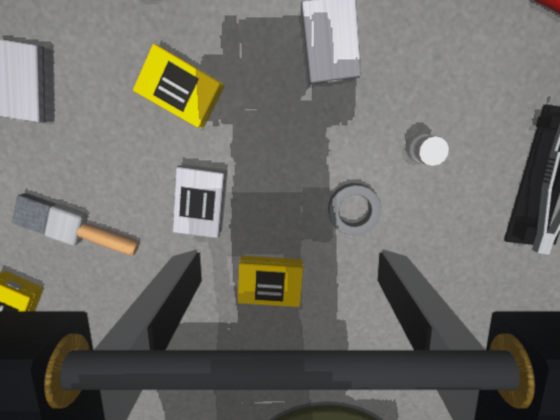

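```bash
cat >> h.py <<'E'
def fitrect(c,mask,z):
    "min area rect of mask on plane z"
    cn=max(cv2.findContours(mask,cv2.RETR_EXTERNAL,cv2.CHAIN_APPROX_NONE)[0],key=cv2.contourArea)
    P=c.back(cn.reshape(-1,2),z)[:,:2]
    r=cv2.minAreaRect(P.astype(np.float32)); return r
E
python3 - <<'E'
from h import *
c=Cam.load("w2")
c.crop(285,0,385,100,"w2b",6); c.crop(160,150,240,250,"w2g",6); c.crop(0,20,80,140,"w2s",5)
E
```

```text
(no output)
```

View pics/w2b.png

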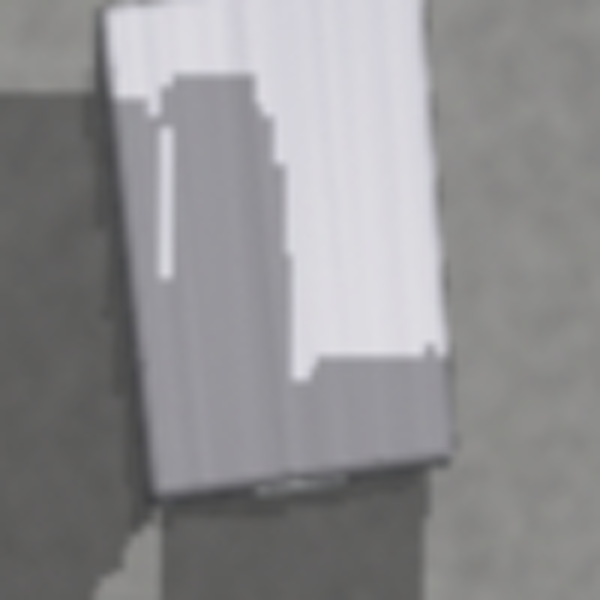

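View pics/w2g.png

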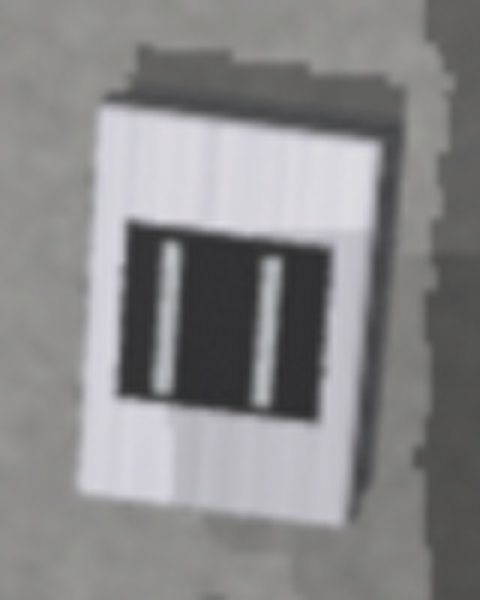

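Emit:
{"method": "jog_arm", "body": {
  "commands": [
    [0.088, 0.25, -0.05, 0, 0, -0.04, 1],
    [0.088, 0.25, -0.05, 0, 0, -0.04, 1],
    [0.088, 0.25, -0.05, 0, 0, -0.04, 1],
    [0.088, 0.25, -0.05, 0, 0, -0.04, 1],
    [0.088, 0.25, -0.05, 0, 0, -0.04, 1],
    [0.088, 0.25, -0.05, 0, 0, -0.04, 1],
    [0.088, 0.25, -0.05, 0, 0, -0.04, 1],
    [0.088, 0.25, -0.05, 0, 0, -0.04, 1],
    [0.088, 0.25, -0.05, 0, 0, -0.04, 1],
    [0.088, 0.25, -0.05, 0, 0, -0.04, 1]
  ]
}}

```text
clock: 2.85
eef_pos: [548.4, 302.8, 216.5]
eef_rot: [-3.141, -0.0, -0.085]
wrist_force: [-0.3, -0.6, -0.1]
finger_gap: 94.2
```

```bash
cat >> h.py <<'E'
def corners_fit(c,px,z,L=80,W=55,z0yaw=0):
    """px: 4 corners order (+x+y),(+x-y),(-x-y),(-x+y) of the top at height z; fit x,y,yaw"""
    P=c.back(px,z)[:,:2]; M=np.array([[L/2,W/2],[L/2,-W/2],[-L/2,-W/2],[-L/2,W/2]])
    d=P.mean(0); Q=P-d; a=np.arctan2((M[:,0]*Q[:,1]-M[:,1]*Q[:,0]).sum(),(M*Q).sum())
    R=np.array([[np.cos(a),-np.sin(a)],[np.sin(a),np.cos(a)]]); res=Q-M@R.T
    print("center",d.round(1),"yaw deg",np.degrees(a).round(2),"rad",a.round(4),"turn120",(np.degrees(a)/120).round(4),"sides",[np.linalg.norm(P[(i+1)%4]-P[i]).round(1) for i in range(4)],"rms",np.sqrt((res**2).mean()).round(2)); return d,a
E
python3 - <<'E'
from h import *
c=Cam.load("w2")
corners_fit(c,[(160+100/6,150+105/6),(160+382/6,150+140/6),(160+348/6,150+525/6),(160+80/6,150+490/6)],30)
corners_fit(c,[(285+105/6,8/6),(285+428/6,-8/6),(285+450/6,463/6),(285+155/6,496/6)],30)
st(); w=Cam("wrist","w3")
E
```

```text
center [436.5 162.8] yaw deg -7.63 rad -0.1331 turn120 -0.0636 sides [np.float64(53.7), np.float64(78.4), np.float64(53.6), np.float64(77.7)] rms 0.85
center [610.9  10.7] yaw deg 5.77 rad 0.1007 turn120 0.0481 sides [np.float64(54.7), np.float64(75.3), np.float64(52.8), np.float64(78.6)] rms 1.48
t 2.85 pos [548.4 302.8 216.5] rot [-3.1414e+00 -4.0000e-04 -8.4500e-02] F [-0.3 -0.6 -0.1] M [ 0.01 -0.01  0.04] gap 94.16
```

View pics/w3.png

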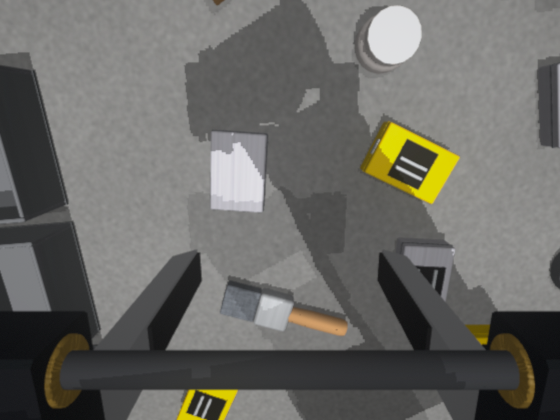

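Run:
```python
from h import *
c=Cam.load("w3"); c.crop(195,115,285,225,"w3s",5)
```

```text
(no output)
```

View pics/w3s.png

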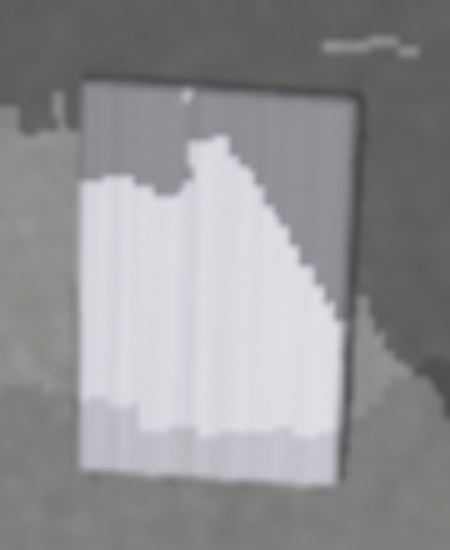

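Run:
```python
from h import *
c=Cam.load("w3")
q=lambda x,y:(195+x/5-.4,115+y/5-.4)
corners_fit(c,[q(82,82),q(359,97),q(340,485),q(80,468)],30)
```

```text
center [572.7 353.5] yaw deg -8.44 rad -0.1474 turn120 -0.0704 sides [np.float64(54.2), np.float64(78.9), np.float64(53.9), np.float64(78.1)] rms 0.66
```

Emit:
{"method": "jog_arm", "body": {
  "commands": [
    [0.024, 0.051, 0, 0, 0, -0.03, 1],
    [0.024, 0.051, -0.02, 0, 0, -0.03, 1],
    [0.024, 0.051, -0.08, 0, 0, -0.03, 1],
    [0.024, 0.051, -0.13, 0, 0, -0.03, 1],
    [0.024, 0.051, -0.17, 0, 0, -0.03, 1],
    [0.024, 0.051, -0.195, 0, 0, -0.03, 1],
    [0.024, 0.051, -0.21, 0, 0, -0.03, 1],
    [0.024, 0.051, -0.21, 0, 0, -0.03, 1],
    [0.024, 0.051, -0.21, 0, 0, -0.03, 0.5],
    [0.024, 0.051, -0.21, 0, 0, -0.03, 0.5]
  ],
  "grip_force": 20
}}

```text
clock: 4.15
eef_pos: [572.9, 354.4, 7.5]
eef_rot: [-3.14, -0.001, -0.147]
wrist_force: [0.1, 0.3, -0.0]
finger_gap: 77.3
```

Run:
```python
from h import *
st(); Cam("wrist","w4")
```

```text
t 4.15 pos [572.9 354.4   7.5] rot [-3.1405e+00 -1.4000e-03 -1.4700e-01] F [ 0.1  0.3 -0. ] M [ 0.02 -0.01 -0.04] gap 77.31
```

View pics/w4.png

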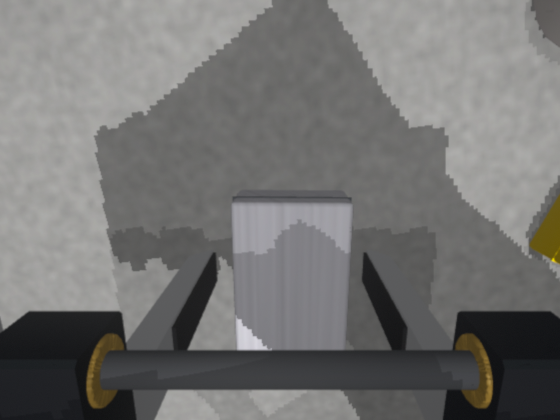

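Emit:
{"method": "jog_arm", "body": {
  "commands": [
    [0, 0, 0, 0, 0, 0, 0.4],
    [0, 0, 0, 0, 0, 0, 0.4],
    [0, 0, 0, 0, 0, 0, 0.4],
    [0, 0, 0, 0, 0, 0, 0.4],
    [0, 0, 0, 0, 0, 0, 0.4],
    [0, 0, 0.03, 0, 0, 0, 0.4],
    [0, 0, 0.09, 0, 0, 0, 0.4],
    [0, 0, 0.15, 0, 0, 0, 0.4],
    [0, 0, 0.19, 0, 0, 0, 0.4],
    [0, 0, 0.19, 0, 0, 0, 0.4]
  ],
  "grip_force": 25
}}

```text
clock: 5.45
eef_pos: [573.2, 354.7, 199.2]
eef_rot: [-3.138, -0.004, -0.147]
wrist_force: [-0.7, -0.5, -2.6]
finger_gap: 54.9
```

Run:
```python
from h import *
st(); Cam("wrist","w5")
```

```text
t 5.45 pos [573.2 354.7 199.2] rot [-3.1383 -0.0042 -0.1468] F [-0.7 -0.5 -2.6] M [0.06 0.01 0.  ] gap 54.86
```

View pics/w5.png

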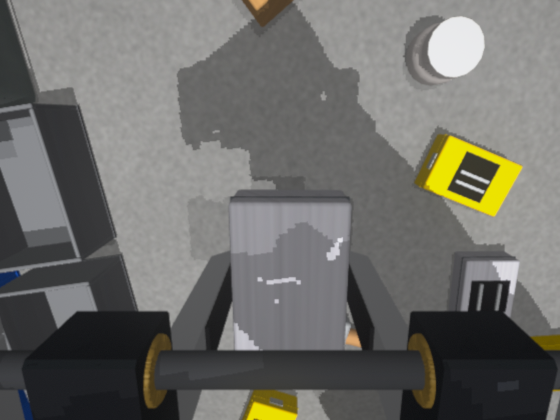

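Run:
```python
from h import *
c=Cam.load("w5"); c.crop(220,180,360,220,"w5e",5)
s=st(); R=Rn.from_euler('xyz',s["eef_rot"]).as_matrix()
for r in (196,198,200): print(r,(R.T@(c.back((291,r),199.2+23.3)[0]-s["eef_pos"])).round(1))
c=Cam.load("w4"); 
p=np.array([572.9,354.4,7.5]);R=Rn.from_euler('xyz',[-3.1405,-.0014,-.147]).as_matrix()
for r in (196,198,200): print(r,(R.T@(c.back((291,r),30)[0]-p)).round(1))
```

```text
t 5.5 pos [572.4 354.2 196.3] rot [-3.1409e+00 -8.0000e-04 -1.4690e-01] F [-1.6  0.6 -3. ] M [ 0.03 -0.01 -0.01] gap 54.77
196 [ 42.9  -0.4 -26.1]
198 [ 42.   -0.4 -26.1]
200 [ 41.1  -0.4 -26.1]
196 [ 42.1   0.1 -22.4]
198 [ 41.2   0.1 -22.4]
200 [ 40.3   0.1 -22.4]
```

View pics/w5e.png

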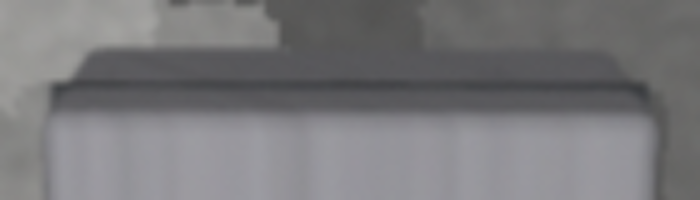

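Emit:
{"method": "jog_arm", "body": {
  "commands": [
    [-0.063, -0.342, 0.032, 0, 0, 0.118, 0.4],
    [-0.063, -0.342, 0.032, 0, 0, 0.118, 0.4],
    [-0.063, -0.342, 0.032, 0, 0, 0.118, 0.4],
    [-0.063, -0.342, 0.032, 0, 0, 0.118, 0.4],
    [-0.063, -0.342, 0.032, 0, 0, 0.118, 0.4],
    [-0.063, -0.342, 0.032, 0, 0, 0.118, 0.4],
    [-0.063, -0.342, 0.032, 0, 0, 0.118, 0.4],
    [-0.063, -0.342, 0.032, 0, 0, 0.118, 0.4],
    [-0.063, -0.342, 0.032, 0, 0, 0.118, 0.4],
    [-0.063, -0.342, 0.032, 0, 0, 0.118, 0.4]
  ]
}}

```text
clock: 6.75
eef_pos: [509.4, 12.9, 227.9]
eef_rot: [-3.141, 0.001, 0.101]
wrist_force: [-0.4, -0.3, -1.5]
finger_gap: 54.8
```

Run:
```python
from h import *
st(); Cam("wrist","w6"); Cam("side","s6"); st()
```

```text
t 6.75 pos [509.4  12.9 227.9] rot [-3.1414e+00  6.0000e-04  1.0140e-01] F [-0.4 -0.3 -1.5] M [-0.01  0.03  0.04] gap 54.78
t 6.85 pos [509.4  12.6 228. ] rot [-3.1415e+00  3.0000e-04  1.0100e-01] F [ 0.4 -0.4 -1.3] M [0.02 0.   0.03] gap 54.57
```

View pics/w6.png

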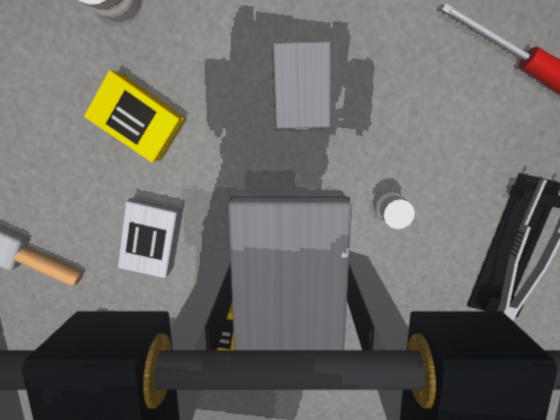

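Run:
```python
from h import *
c=Cam.load("w6"); c.crop(260,30,345,140,"w6b",5); c.crop(105,185,195,285,"w6g",5)
```

```text
(no output)
```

View pics/w6b.png

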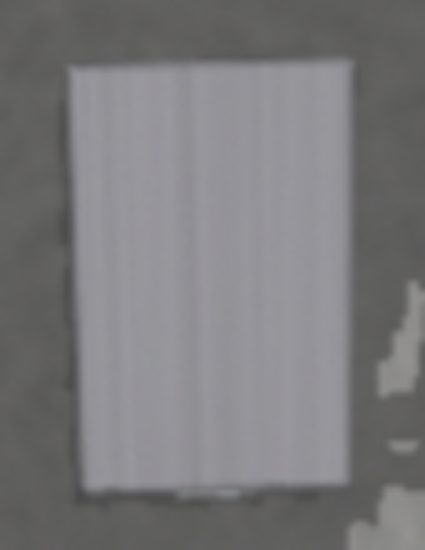

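View pics/w6g.png

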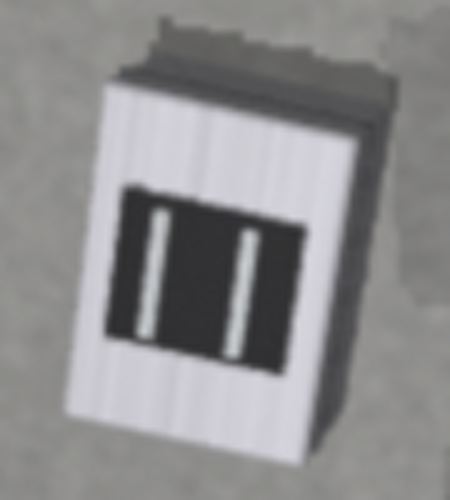

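Run:
```python
from h import *
c=Cam.load("w6")
q=lambda x,y:(260+x/5-.4,30+y/5-.4)
corners_fit(c,[q(70,67),q(352,61),q(348,486),q(84,490)],30)
q=lambda x,y:(105+x/5-.4,185+y/5-.4)
corners_fit(c,[q(107,83),q(356,137),q(304,465),q(65,413)],30)
# fit with free height: planar check: compare side cam
```

```text
center [612.8  11.3] yaw deg 7.01 rad 0.1224 turn120 0.0585 sides [np.float64(53.4), np.float64(78.3), np.float64(53.1), np.float64(78.0)] rms 0.9
center [437.  163.4] yaw deg -7.6 rad -0.1327 turn120 -0.0633 sides [np.float64(53.2), np.float64(78.6), np.float64(53.7), np.float64(77.9)] rms 0.83
```

Emit:
{"method": "jog_arm", "body": {
  "commands": [
    [0.06, -0.001, 0, 0, 0, 0.01, 0.4],
    [0.1035, -0.0015, -0.01, 0, 0, 0.01, 0.4],
    [0.1035, -0.0015, -0.06, 0, 0, 0.01, 0.4],
    [0.1035, -0.0015, -0.11, 0, 0, 0.01, 0.4],
    [0.1035, -0.0015, -0.15, 0, 0, 0.01, 0.4],
    [0.1035, -0.0015, -0.17, 0, 0, 0.01, 0.4],
    [0.1035, -0.0015, -0.175, 0, 0, 0.01, 0.4],
    [0.1035, -0.0015, -0.18, 0, 0, 0.01, 0.4],
    [0.1035, -0.0015, -0.18, 0, 0, 0.01, 0.4],
    [0.1035, -0.0015, -0.18, 0, 0, 0.01, 0.4]
  ]
}}

```text
clock: 8.1
eef_pos: [613.3, 10.6, 49.2]
eef_rot: [3.141, -0.001, 0.121]
wrist_force: [0.9, -0.3, -1.9]
finger_gap: 55.0
```

Run:
```python
from h import *
st(); c=Cam("side","s7"); c.crop(215,170,295,240,"s7c",8); c=Cam("scene","sc7"); c.crop(230,200,310,270,"sc7c",8)
```

```text
t 8.1 pos [613.3  10.6  49.2] rot [ 3.1414e+00 -1.3000e-03  1.2120e-01] F [ 0.9 -0.3 -1.9] M [-0.01 -0.01 -0.03] gap 54.98
```

View pics/s7c.png

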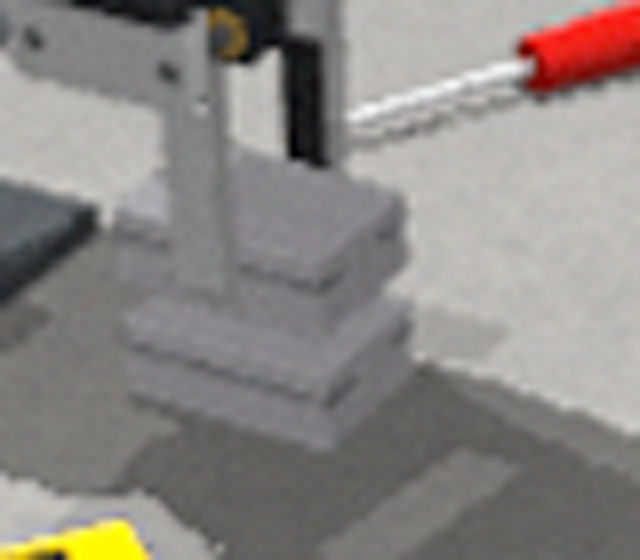

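View pics/sc7c.png

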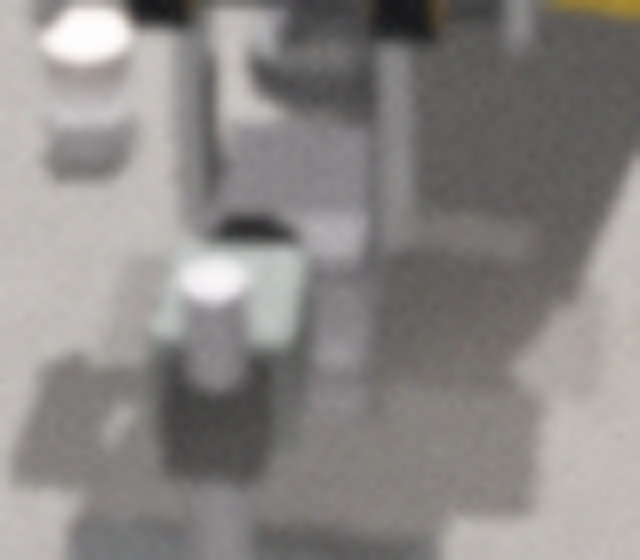

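Run:
```python
from h import *
c=Cam.load("s7"); d,a=np.array([612.8,11.3]),.1224
R=np.array([[np.cos(a),-np.sin(a)],[np.sin(a),np.cos(a)]])
for n,m in dict(right=(-39.2,-26.7),near=(-39.2,26.7),left=(39.2,26.7)).items():
    p=R@np.array(m)+d
    for z in (30,72.4): print(n,z,((c.proj([*p,z])[0]-[215,170]+.4)*8).round(0))
```

```text
right 30 [406. 302.]
right 72.4 [402. 190.]
near 30 [321. 377.]
near 72.4 [316. 263.]
left 30 [121. 317.]
left 72.4 [112. 206.]
```

Emit:
{"method": "jog_arm", "body": {
  "commands": [
    [0, 0.0005, -0.004, 0, 0, 0, 0.4],
    [0, 0.0005, -0.007, 0, 0, 0, 0.4],
    [0, 0.0005, -0.009, 0, 0, 0, 0.4],
    [0, 0.0005, -0.0095, 0, 0, 0, 0.4],
    [0, 0.0005, -0.01, 0, 0, 0, 0.4],
    [0, 0.0005, -0.01, 0, 0, 0, 0.4],
    [0, 0.0005, -0.01, 0, 0, 0, 0.4],
    [0, 0.0005, -0.0105, 0, 0, 0, 0.4],
    [0, 0.0005, -0.0105, 0, 0, 0, 0.4],
    [0, 0.0005, -0.0105, 0, 0, 0, 0.4]
  ]
}}

```text
clock: 9.45
eef_pos: [612.9, 11.1, 37.8]
eef_rot: [3.142, -0.0, 0.121]
wrist_force: [0.3, -0.5, -1.7]
finger_gap: 55.0
```

Run:
```python
from h import *
st(); c=Cam("side","s8"); c.crop(215,170,295,240,"s8c",8);
```

```text
t 9.45 pos [612.9  11.1  37.8] rot [ 3.1416 -0.      0.1212] F [ 0.3 -0.5 -1.7] M [ 0.03 -0.01 -0.02] gap 55.01
```

View pics/s8c.png

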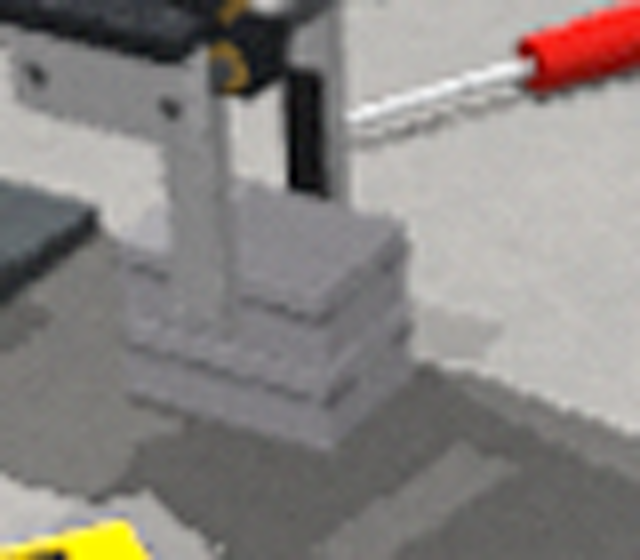

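Emit:
{"method": "jog_arm", "body": {
  "commands": [
    [0, 0, -0.0005, 0, 0, 0, 0.4],
    [0, 0, -0.001, 0, 0, 0, 0.4],
    [0, 0, -0.0013, 0, 0, 0, 0.4],
    [0, 0, -0.0013, 0, 0, 0, 0.4],
    [0, 0, -0.0013, 0, 0, 0, 0.62],
    [0, 0, -0.0013, 0, 0, 0, 0.8],
    [0, 0, -0.0013, 0, 0, 0, 0.85],
    [0, 0, 0.01, 0, 0, 0, 0.85],
    [0, 0, 0.05, 0, 0, 0, 0.85],
    [0, 0, 0.11, 0, 0, 0, 0.85]
  ]
}}

```text
clock: 10.75
eef_pos: [612.1, 11.1, 148.5]
eef_rot: [-3.141, 0.003, 0.121]
wrist_force: [-0.3, -0.3, 0.1]
finger_gap: 79.6
```

Run:
```python
from h import *
st(); Cam("wrist","w9"); c=Cam("side","s9"); c.crop(215,170,295,240,"s9c",8);
```

```text
t 10.75 pos [612.1  11.1 148.5] rot [-3.1412e+00  2.5000e-03  1.2120e-01] F [-0.3 -0.3  0.1] M [ 0.04 -0.02 -0.02] gap 79.63
```

View pics/s9c.png

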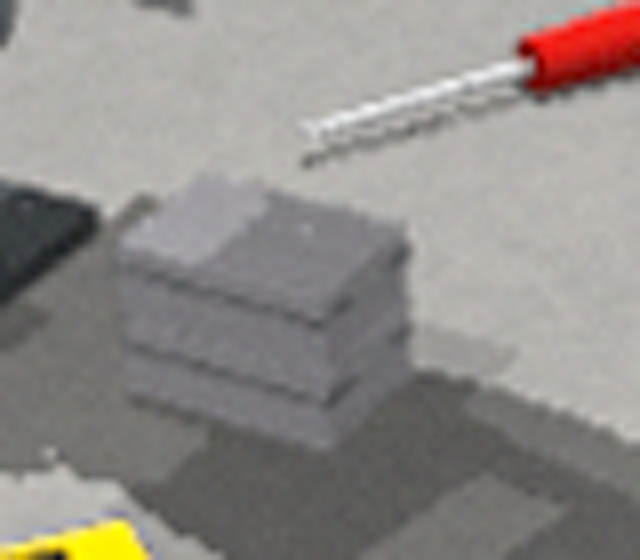

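View pics/w9.png

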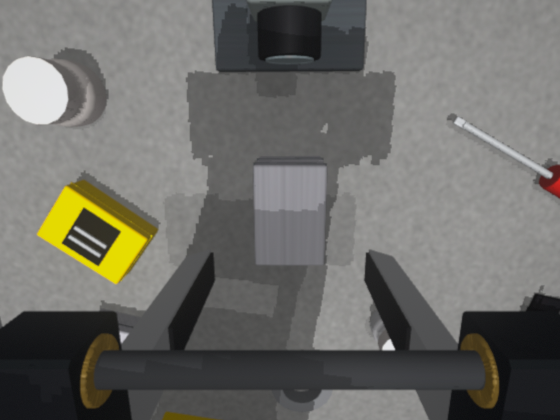

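Emit:
{"method": "jog_arm", "body": {
  "commands": [
    [-0.045, 0.038, 0.03, 0, 0, -0.03, 1],
    [-0.09, 0.076, 0.03, 0, 0, -0.06, 1],
    [-0.135, 0.115, 0.02, 0, 0, -0.09, 1],
    [-0.1755, 0.1525, 0, 0, 0, -0.1213, 1],
    [-0.1755, 0.1525, -0.03, 0, 0, -0.1213, 1],
    [-0.1755, 0.1525, -0.08, 0, 0, -0.1213, 1],
    [-0.1755, 0.1525, -0.12, 0, 0, -0.1213, 1],
    [-0.1755, 0.1525, -0.135, 0, 0, -0.1213, 0.9],
    [-0.1755, 0.1525, -0.14, 0, 0, -0.1213, 0.75],
    [-0.1755, 0.1525, -0.14, 0, 0, -0.1213, 0.75]
  ]
}}

```text
clock: 12.1
eef_pos: [438.0, 163.8, 8.8]
eef_rot: [-3.141, -0.001, -0.133]
wrist_force: [0.1, 0.3, 0.2]
finger_gap: 71.4
```

Run:
```python
from h import *
st(); Cam("wrist","w10")
```

```text
t 12.1 pos [438.  163.8   8.8] rot [-3.141e+00 -1.400e-03 -1.330e-01] F [0.1 0.3 0.2] M [ 0.08 -0.01  0.05] gap 71.37
```

View pics/w10.png

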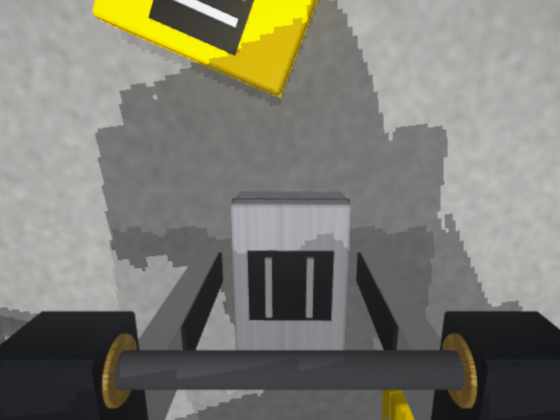

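Emit:
{"method": "jog_arm", "body": {
  "commands": [
    [0, 0, 0, 0, 0, 0, 0.4],
    [0, 0, 0, 0, 0, 0, 0.4],
    [0, 0, 0, 0, 0, 0, 0.4],
    [0, 0, 0, 0, 0, 0, 0.4],
    [0, 0, 0, 0, 0, 0, 0.4],
    [0, 0, 0.03, 0, 0, 0, 0.4],
    [0, 0, 0.08, 0, 0, 0, 0.4],
    [0, 0, 0.13, 0, 0, 0, 0.4],
    [0, 0, 0.16, 0, 0, 0, 0.4],
    [0, 0, 0.16, 0, 0, 0, 0.4]
  ],
  "grip_force": 25
}}

```text
clock: 13.4
eef_pos: [438.1, 163.8, 169.3]
eef_rot: [-3.14, -0.003, -0.133]
wrist_force: [-0.7, -0.2, -2.3]
finger_gap: 54.6
```

Run:
```python
from h import *
st(); c=Cam("wrist","w11"); c.crop(220,180,360,330,"w11c",5)
```

```text
t 13.4 pos [438.1 163.8 169.3] rot [-3.1401 -0.0034 -0.1329] F [-0.7 -0.2 -2.3] M [ 0.04 -0.01 -0.03] gap 54.56
```

View pics/w11c.png

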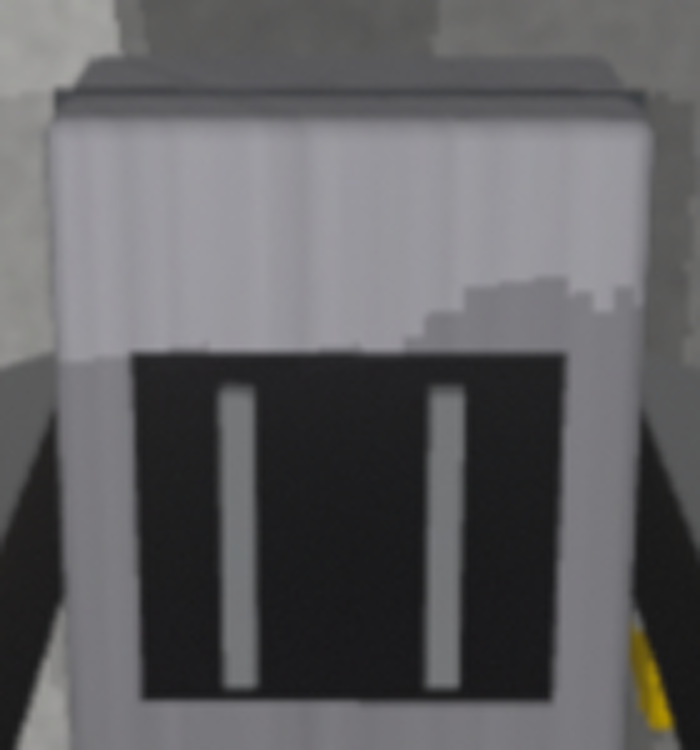

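Run:
```python
from h import *
c=Cam.load("w11"); p=np.array([438.1,163.8,169.3]); R=Rn.from_euler('xyz',[-3.1401,-.0034,-.1329]).as_matrix()
# subpixel edges along rows
g=cv2.cvtColor(c.img,cv2.COLOR_BGR2GRAY).astype(float)
def loc(px,h): return (c.back(px,p[2]+h)-p)@R
base=-7.5
for row in (265,275,285,300,310):
    r=g[row-2:row+3,220:355].mean(0)
    d=np.diff(r); 
    # rib edges inside black plate 248..331
    xs=np.arange(221,356)-0.5
    def edge(a,b,sgn):
        m=(xs>=a)&(xs<=b); w=np.clip(sgn*d[:len(xs)][m] if len(d)==len(xs) else sgn*d[(xs[:-1]>=a)&(xs[:-1]<=b)],0,None); w[w<3]=0
        return (w*xs[:len(d)][(xs[:len(d)]>=a)&(xs[:len(d)]<=b)]).sum()/w.sum()
    e=[edge(258,268,1),edge(268,277,-1),edge(300,309,1),edge(309,318,-1)]
    l=edge(228,238,1) if 0 else None
    A=loc([(v,row) for v in e],base+33); print(row,np.round(e,2),"rib y",A[:,1].round(2),"centers",A[:2,1].mean().round(2),A[2:,1].mean().round(2),"gap",(A[2:,1].mean()-A[:2,1].mean()).round(2),"x",A[0,0].round(1))
print("lid front",loc([(291,180+118/5-.4)],base+30),"sides",loc([(220+66/5,180+538/5),(220+637/5,180+538/5)],base+30))
print("rib ends",loc([(220+240/5,180+385/5-.4),(220+240/5,180+690/5-.4)],base+33))
print("plate", loc([(220+134/5,180+353/5-.4),(220+565/5,180+353/5-.4),(220+142/5,180+700/5-.4),(220+552/5,180+700/5-.4)],base+30))
```

```text
265 [263.37 270.46 305.34 312.42] rib y [-12.44  -9.22   6.64   9.86] centers -10.83 8.25 gap 19.08 x 10.6
275 [263.55 270.47 305.02 312.07] rib y [-12.45  -9.28   6.56   9.79] centers -10.86 8.17 gap 19.03 x 5.7
285 [263.79 270.68 304.93 311.88] rib y [-12.43  -9.25   6.58   9.79] centers -10.84 8.18 gap 19.02 x 0.7
300 [263.9  270.73 304.77 311.54] rib y [-12.52  -9.32   6.59   9.75] centers -10.92 8.17 gap 19.09 x -7.0
310 [264.05 270.94 304.63 311.44] rib y [-12.54  -9.29   6.59   9.8 ] centers -10.92 8.19 gap 19.11 x -12.2
lid front [[ 38.81525515   0.08807745 -22.36831406]] sides [[ -2.16051007 -27.1213339  -22.4670181 ]
 [ -2.10837361  26.77349865 -22.54728721]]
rib ends [[ 14.7374962  -10.27625434 -25.43472916]
 [-16.24102264 -10.73814599 -25.53936721]]
plate [[ 16.65416872 -20.1311206  -22.41348185]
 [ 16.68750592  19.373017   -22.47233454]
 [-19.15911562 -20.44126928 -22.53478468]
 [-19.11626687  19.26954242 -22.59391352]]
```

Run:
```python
from h import *
c=Cam.load("w9"); c.crop(240,145,340,275,"w9c",5)
```

```text
(no output)
```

View pics/w9c.png

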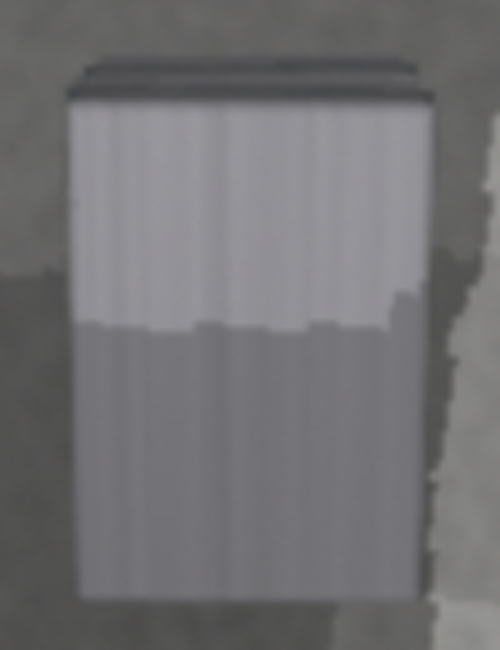

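Run:
```python
from h import *
c=Cam.load("w9")
q=lambda x,y:(240+x/5-.4,145+y/5-.4)
corners_fit(c,[q(68,102),q(434,102),q(417,599),q(79,599)],60)
```

```text
center [613.2  11.9] yaw deg 6.75 rad 0.1177 turn120 0.0562 sides [np.float64(53.7), np.float64(78.7), np.float64(53.5), np.float64(78.7)] rms 0.68
```

Emit:
{"method": "jog_arm", "body": {
  "commands": [
    [0.045, -0.038, 0, 0, 0, 0.03, 0.4],
    [0.09, -0.076, 0, 0, 0, 0.06, 0.4],
    [0.135, -0.115, 0, 0, 0, 0.09, 0.4],
    [0.1766, -0.1522, 0, 0, 0, 0.1213, 0.4],
    [0.1766, -0.1522, 0, 0, 0, 0.1213, 0.4],
    [0.1766, -0.1522, -0.04, 0, 0, 0.1213, 0.4],
    [0.1766, -0.1522, -0.07, 0, 0, 0.1213, 0.4],
    [0.1766, -0.1522, -0.08, 0, 0, 0.1213, 0.4],
    [0.1766, -0.1522, -0.085, 0, 0, 0.1213, 0.4],
    [0.1766, -0.1522, -0.085, 0, 0, 0.1213, 0.4]
  ]
}}

```text
clock: 14.7
eef_pos: [614.1, 11.6, 83.3]
eef_rot: [3.142, -0.001, 0.121]
wrist_force: [-1.0, -0.1, -1.4]
finger_gap: 55.0
```

Run:
```python
from h import *
c=Cam("side","s12"); c.crop(215,150,295,240,"s12c",7); st(); c=Cam("wrist","w12");c.crop(220,180,360,330,"w12c",5);st()
```

```text
t 14.75 pos [614.3  11.5  83.6] rot [ 3.1414e+00 -1.3000e-03  1.2130e-01] F [-0.5  0.4 -1.2] M [ 0.04  0.03 -0.  ] gap 54.95
t 14.8 pos [614.4  11.5  83.7] rot [ 3.1414e+00 -1.5000e-03  1.2120e-01] F [-0.1 -0.8 -1.6] M [ 0.03  0.03 -0.01] gap 54.65
```

View pics/s12c.png

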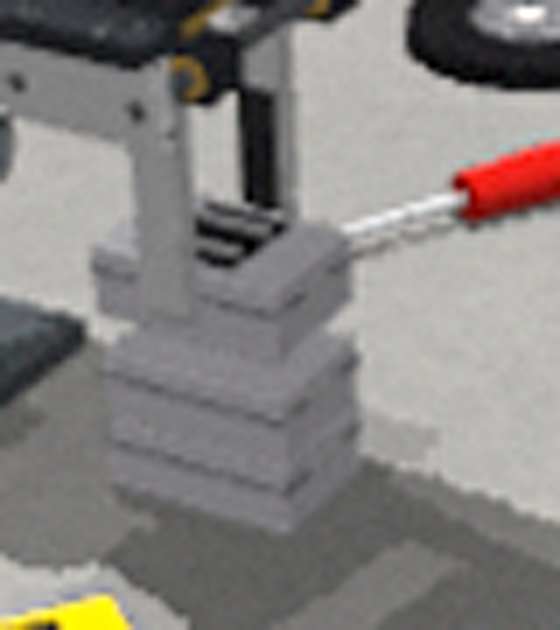

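View pics/w12.png

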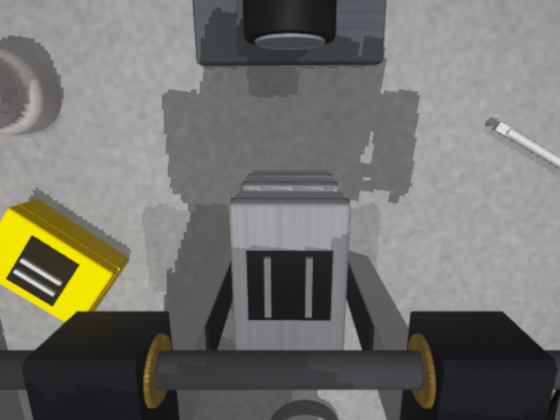

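Emit:
{"method": "jog_arm", "body": {
  "commands": [
    [-0.0004, 0, -0.006, 0, 0, 0, 0.4],
    [-0.0004, 0, -0.01, 0, 0, 0, 0.4],
    [-0.0004, 0, -0.012, 0, 0, 0, 0.4],
    [-0.0004, 0, -0.013, 0, 0, 0, 0.4],
    [-0.0004, 0, -0.0135, 0, 0, 0, 0.4],
    [-0.0004, 0, -0.014, 0, 0, 0, 0.4],
    [-0.0004, 0, -0.0145, 0, 0, 0, 0.4],
    [-0.0004, 0, -0.0145, 0, 0, 0, 0.4],
    [-0.0004, 0, -0.0145, 0, 0, 0, 0.4],
    [-0.0004, 0, -0.0145, 0, 0, 0, 0.4]
  ]
}}

```text
clock: 16.05
eef_pos: [613.6, 11.4, 68.4]
eef_rot: [3.142, -0.0, 0.121]
wrist_force: [-0.9, -1.0, 0.7]
finger_gap: 55.1
```

Run:
```python
from h import *
st();c=Cam("side","s13"); c.crop(215,150,295,240,"s13c",7)
```

```text
t 16.05 pos [613.6  11.4  68.4] rot [ 3.1415e+00 -2.0000e-04  1.2120e-01] F [-0.9 -1.   0.7] M [ 0.11  0.25 -0.  ] gap 55.12
```

View pics/s13c.png

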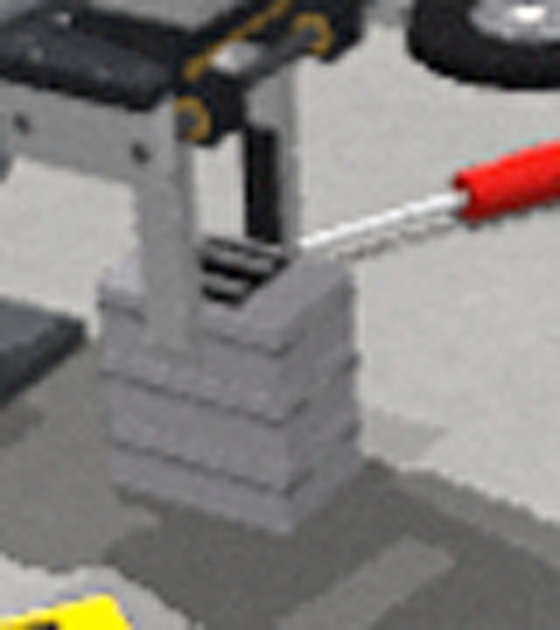

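Emit:
{"method": "jog_arm", "body": {
  "commands": [
    [0, 0, -0.0003, 0, 0, 0, 0.5],
    [0, 0, -0.0003, 0, 0, 0, 0.65],
    [0, 0, -0.0003, 0, 0, 0, 0.8],
    [0, 0, -0.0003, 0, 0, 0, 0.85],
    [0, 0, 0.01, 0, 0, 0, 0.85],
    [0, 0, 0.04, 0, 0, 0, 0.85],
    [0, 0, 0.08, 0, 0, 0, 0.85],
    [0, 0, 0.12, 0, 0, 0, 0.85],
    [0, 0, 0.13, 0, 0, 0, 0.85],
    [0, 0, 0.13, 0, 0, 0, 0.85]
  ]
}}

```text
clock: 17.35
eef_pos: [613.5, 11.4, 198.3]
eef_rot: [3.141, -0.0, 0.121]
wrist_force: [0.0, 0.1, -0.9]
finger_gap: 80.1
```

Run:
```python
from h import *
st();c=Cam("side","s14"); c.crop(215,150,295,240,"s14c",7); c=Cam("wrist","w14");c.crop(240,165,340,285,"w14c",5); st()
```

```text
t 17.35 pos [613.5  11.4 198.3] rot [ 3.1415e+00 -5.0000e-04  1.2120e-01] F [ 0.   0.1 -0.9] M [ 0.   -0.03 -0.01] gap 80.13
t 17.45 pos [613.1  11.5 196.8] rot [-3.1412e+00  2.2000e-03  1.2120e-01] F [-0.1 -0.1  0.4] M [ 0.06 -0.03 -0.05] gap 80.12
```

View pics/s14c.png

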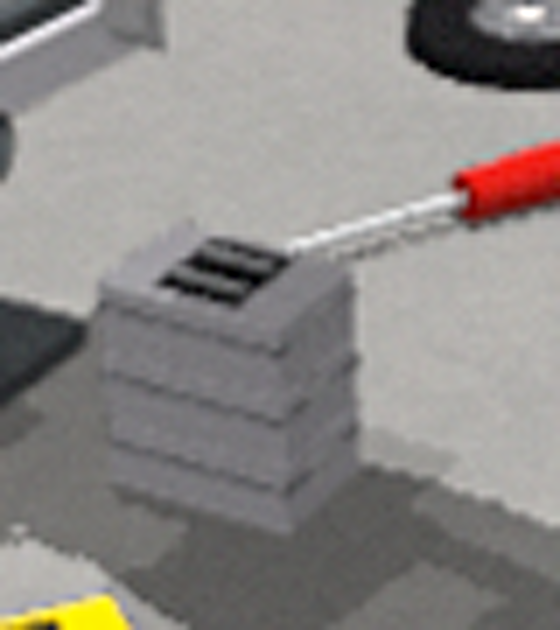

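View pics/w14.png

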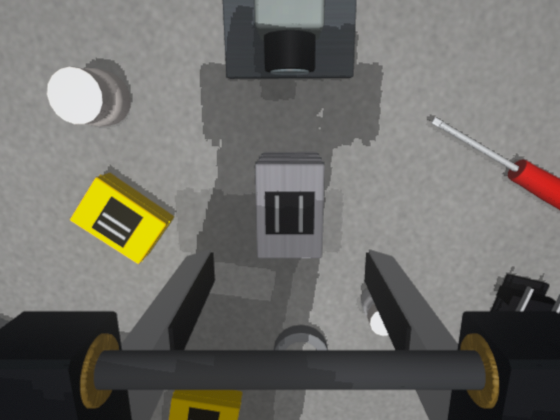

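View pics/w14c.png

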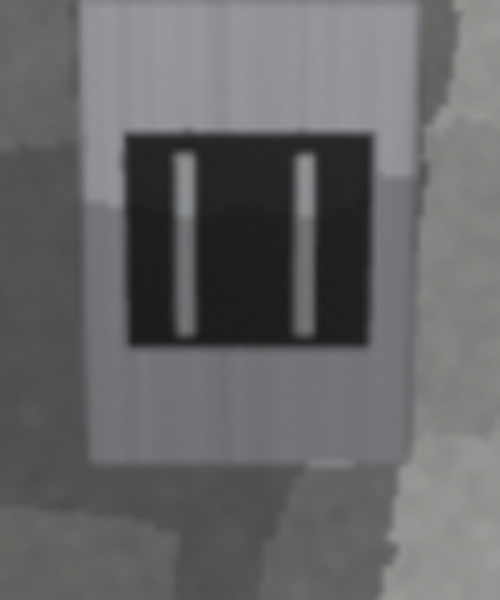

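Run:
```python
from h import *
c=Cam.load("w14"); q=lambda x,y:(240+x/5-.4,165+y/5-.4)
corners_fit(c,[q(80,2),q(418,2),q(408,464),q(90,464)],90)
A=c.back([q(184,152),q(184.5,338),q(305,152),q(304,338)],93); print(A.round(1), A.mean(0).round(2), "gap", ((A[0]+A[1]-A[2]-A[3])/2).round(2), np.linalg.norm(((A[0]+A[1]-A[2]-A[3])/2)[:2]), "len",np.linalg.norm(A[0]-A[1]))
s=Cam.load("s1"); B=s.back([(372,191),(320.6,177.5),(328,173.5)],36); print(B.round(0)); t=(B[1]+B[2])/2-B[0]; print(np.degrees(np.arctan2(t[1],t[0])),np.linalg.norm(t))
```

```text
center [612.3  12. ] yaw deg 6.97 rad 0.1216 turn120 0.0581 sides [np.float64(53.0), np.float64(77.8), np.float64(53.6), np.float64(77.8)] rms 0.98
[[626.4  24.1  93. ]
 [595.6  20.5  93. ]
 [628.8   5.   93. ]
 [597.9   1.2  93. ]] [612.18  12.71  93.  ] gap [-2.35 19.23  0.  ] 19.368026306792668 len 31.083696874978596
[[ 381. -254.   36.]
 [ 541. -243.   36.]
 [ 537. -279.   36.]]
-2.477536973534333 158.64277663815383
```

Emit:
{"method": "jog_arm", "body": {
  "commands": [
    [-0.03, -0.05, 0.01, 0, 0, -0.016, 0.85],
    [-0.06, -0.1, 0.01, 0, 0, -0.032, 0.85],
    [-0.1, -0.15, 0.01, 0, 0, -0.048, 0.85],
    [-0.13, -0.2, 0.01, 0, 0, -0.064, 0.85],
    [-0.17, -0.255, 0, 0, 0, -0.081, 0.85],
    [-0.17, -0.255, 0, 0, 0, -0.081, 0.85],
    [-0.17, -0.255, 0, 0, 0, -0.081, 0.85],
    [-0.17, -0.255, 0, 0, 0, -0.081, 0.85],
    [-0.17, -0.255, 0, 0, 0, -0.081, 0.85],
    [-0.17, -0.255, 0, 0, 0, -0.081, 0.85]
  ]
}}

```text
clock: 18.7
eef_pos: [443.9, -243.0, 198.2]
eef_rot: [3.142, -0.0, -0.047]
wrist_force: [0.4, 0.3, -0.2]
finger_gap: 79.8
```

Run:
```python
from h import *
st(); c=Cam("wrist","w15"); st()
```

```text
t 18.7 pos [ 443.9 -243.   198.2] rot [ 3.1416 -0.     -0.0473] F [ 0.4  0.3 -0.2] M [-0.03  0.02 -0.02] gap 79.77
t 18.75 pos [ 443.8 -243.2  198.2] rot [-3.1416 -0.     -0.0476] F [ 0.6 -0.3  0.7] M [ 0.06 -0.02  0.  ] gap 79.68
```

View pics/w15.png

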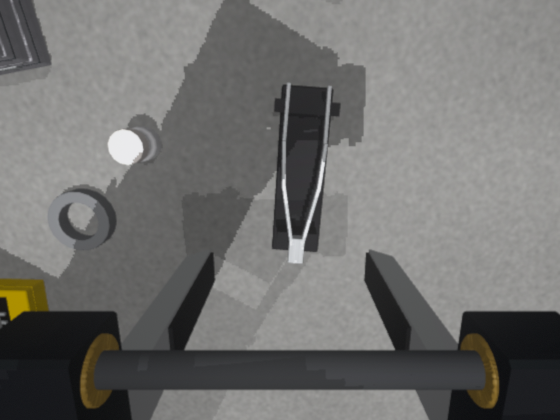

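Run:
```python
from h import *
c=Cam.load("w15"); c.crop(260,75,350,175,"w15a",6);c.crop(260,170,350,270,"w15b",6)
```

```text
(no output)
```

View pics/w15a.png

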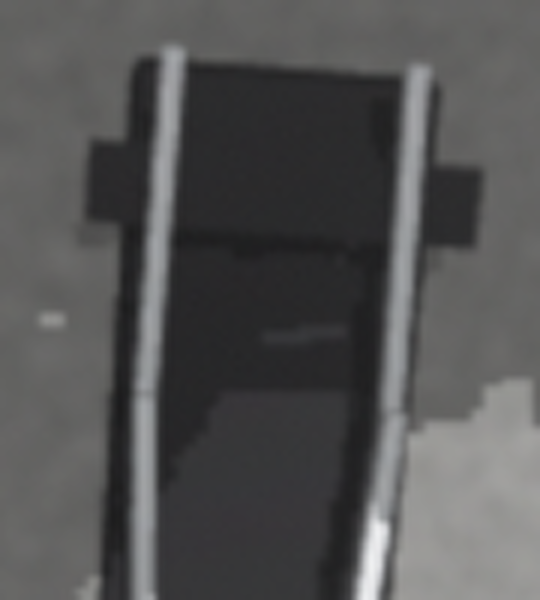

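View pics/w15b.png

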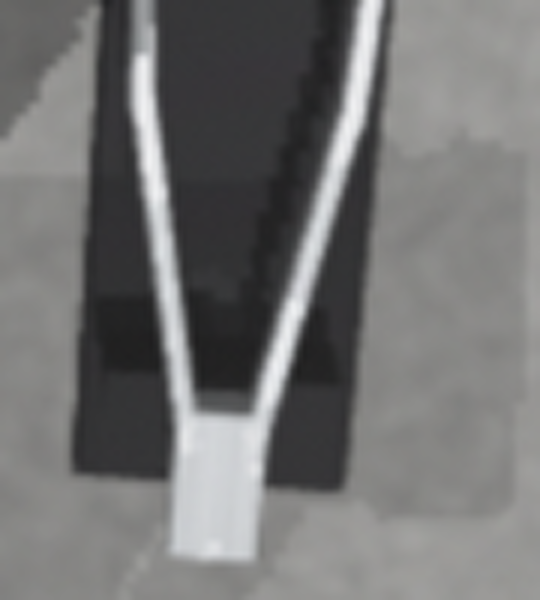

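```bash
cat > tw.py <<'E'
from h import *
c=Cam.load("w15")
a=lambda x,y:(260+x/6-.4,75+y/6-.4); b=lambda x,y:(260+x/6-.4,170+y/6-.4)
M=[(70,18,36),(70,-18,36),(20,None,42),(-24,None,42),(-73,0,42),(-99,0,42)]
px=[a(173,46),a(420,64),a(268,404),b(245,100),b(222,410),b(213,560)]
def pr(p,x,y,z): return c.proj([p[0]+x*np.cos(p[2])-y*np.sin(p[2]),p[1]+x*np.sin(p[2])+y*np.cos(p[2]),z])[0]
def res(p):
    r=[]
    for (x,y,z),q in zip(M,px): r+=list(pr(p,x,y or 0,z)-q)
    return r
o=least_squares(res,[450,-250,-.1]); print(o.x.round(2),np.degrees(o.x[2]).round(2),np.round(res(o.x),1))
A=c.back([px[0],px[1]],36); print("tip gap",np.linalg.norm(A[0]-A[1]))
E
python3 tw.py
```

```text
[ 4.7645e+02 -2.5638e+02 -1.2000e-01] -6.75 [ 0.1 -0.8 -0.4 -0.8  0.3 -0.9  0.3  2.5  0.1  0.3 -0.4  0.1]
tip gap 36.458922120515844
```

Emit:
{"method": "jog_arm", "body": {
  "commands": [
    [0.0326, -0.0132, 0, 0, 0, -0.0346, 0.75],
    [0.0326, -0.0132, -0.03, 0, 0, -0.0346, 0.75],
    [0.0326, -0.0132, -0.08, 0, 0, -0.0346, 0.75],
    [0.0326, -0.0132, -0.12, 0, 0, -0.0346, 0.75],
    [0.0326, -0.0132, -0.15, 0, 0, -0.0346, 0.75],
    [0.0326, -0.0132, -0.17, 0, 0, -0.0346, 0.75],
    [0.0326, -0.0132, -0.178, 0, 0, -0.0346, 0.75],
    [0.0326, -0.0132, -0.181, 0, 0, -0.0346, 0.75],
    [0.0326, -0.0132, -0.181, 0, 0, -0.0346, 0.6],
    [0.0326, -0.0132, -0.181, 0, 0, -0.0346, 0.5]
  ],
  "grip_force": 10
}}

```text
clock: 20.0
eef_pos: [476.5, -256.9, 17.9]
eef_rot: [3.141, -0.001, -0.121]
wrist_force: [-0.3, -0.9, 0.6]
finger_gap: 54.0
```

Run:
```python
from h import *
st(); c=Cam("wrist","w16"); st()
```

```text
t 20.0 pos [ 476.5 -256.9   17.9] rot [ 3.1411e+00 -1.0000e-03 -1.2090e-01] F [-0.3 -0.9  0.6] M [0.06 0.   0.02] gap 54.04
t 20.05 pos [ 476.4 -256.9   17.9] rot [ 3.1412e+00 -9.0000e-04 -1.2080e-01] F [ 0.1  0.6 -0.1] M [0.03 0.09 0.01] gap 49.97
```

View pics/w16.png

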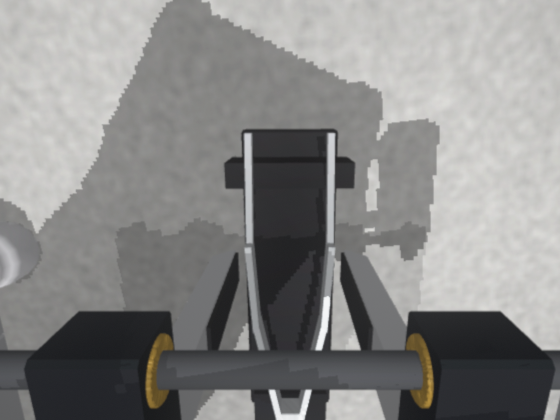

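Emit:
{"method": "jog_arm", "body": {
  "commands": [
    [0, 0, 0, 0, 0, 0, 0.43],
    [0, 0, 0, 0, 0, 0, 0.42],
    [0, 0, 0, 0, 0, 0, 0.41],
    [0, 0, 0, 0, 0, 0, 0.4],
    [0, 0, 0, 0, 0, 0, 0.39],
    [0, 0, 0, 0, 0, 0, 0.38],
    [0, 0, 0, 0, 0, 0, 0.37],
    [0, 0, 0, 0, 0, 0, 0.36],
    [0, 0, 0, 0, 0, 0, 0.35],
    [0, 0, 0, 0, 0, 0, 0.35]
  ],
  "grip_force": 10
}}

```text
clock: 21.3
eef_pos: [476.3, -256.9, 17.4]
eef_rot: [3.141, -0.0, -0.121]
wrist_force: [1.3, -1.0, 4.6]
finger_gap: 33.0
```

Run:
```python
from h import *
st(); c=Cam("wrist","w17"); c.crop(215,110,365,260,"w17c",5); st()
```

```text
t 21.3 pos [ 476.3 -256.9   17.4] rot [ 3.1414e+00 -5.0000e-04 -1.2100e-01] F [ 1.3 -1.   4.6] M [-0.19 -0.21 -0.03] gap 33.02
t 21.35 pos [ 476.3 -256.9   17.4] rot [ 3.1414e+00 -4.0000e-04 -1.2090e-01] F [ 0.9 -0.3  4.8] M [-0.25 -0.2  -0.01] gap 33.01
```

View pics/w17c.png

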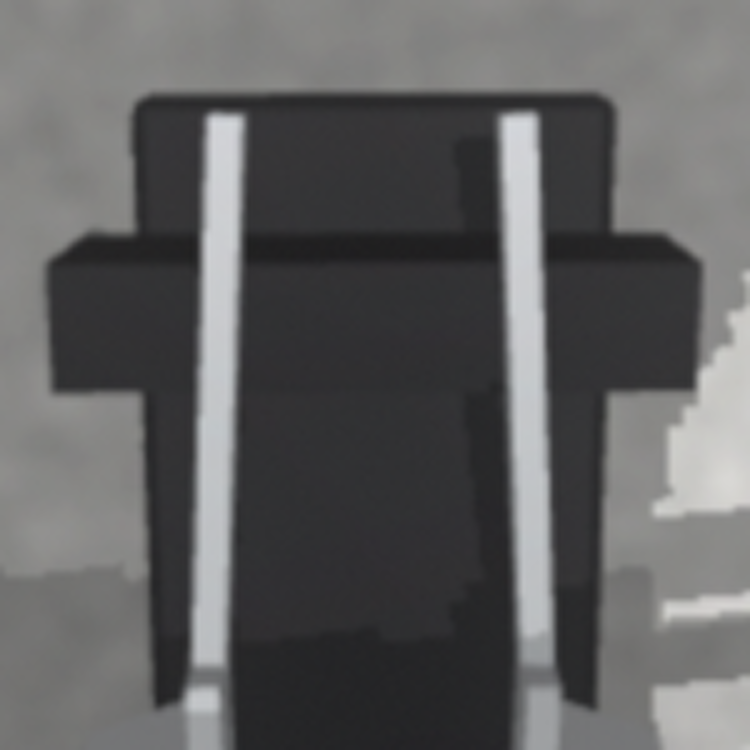

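```bash
cat > tipm.py <<'E'
from h import *
import sys
def edges(c,row,x0,x1,nr=2,thr=4):
    g=cv2.cvtColor(c.img,cv2.COLOR_BGR2GRAY).astype(float)
    r=g[row-nr:row+nr+1,x0:x1].mean(0); d=np.diff(r); xs=np.arange(x0,x1-1)+.5
    out=[]
    i=0
    while i<len(d):
        if abs(d[i])>thr:
            j=i
            while j+1<len(d) and np.sign(d[j+1])==np.sign(d[i]) and abs(d[j+1])>thr: j+=1
            w=np.abs(d[i:j+1]); out.append(((w*xs[i:j+1]).sum()/w.sum(),np.sign(d[i])*w.sum())); i=j+1
        else: i+=1
    return out
E
python3 - <<'E'
from tipm import *
c=Cam.load("w17"); p=np.array([476.3,-256.9,17.4]); R=Rn.from_euler('xyz',[3.1414,-.0005,-.121]).as_matrix()
for row in (135,142,150):
    e=[x for x in edges(c,row,240,345) if abs(x[1])>40]; print(row,[(round(a,2),int(b)) for a,b in e])
    L=(c.back([(x[0],row) for x in e],36)-p)@R; print(L[:,:2].round(2))
print((c.back([(215+225/5-.4,110+113/5-.4),(215+518/5-.4,110+113/5-.4)],36)-p)@R)
E
```

```text
135 [(np.float64(240.99), -72), (np.float64(255.77), 147), (np.float64(263.2), -145), (np.float64(314.49), 152), (np.float64(322.08), -149), (np.float64(337.63), 85)]
[[ 68.15 -21.48]
 [ 68.15 -15.12]
 [ 68.16 -11.92]
 [ 68.16  10.17]
 [ 68.17  13.44]
 [ 68.17  20.14]]
142 [(np.float64(241.27), -86), (np.float64(255.54), 154), (np.float64(263.01), -151), (np.float64(314.59), 166), (np.float64(322.36), -154), (np.float64(337.38), 84)]
[[ 65.19 -21.47]
 [ 65.19 -15.29]
 [ 65.19 -12.06]
 [ 65.2   10.27]
 [ 65.2   13.64]
 [ 65.2   20.14]]
150 [(np.float64(241.46), -87), (np.float64(255.19), 150), (np.float64(262.79), -151), (np.float64(314.95), 162), (np.float64(322.54), -147), (np.float64(336.99), 80)]
[[ 61.76 -21.5 ]
 [ 61.76 -15.52]
 [ 61.77 -12.21]
 [ 61.77  10.49]
 [ 61.78  13.8 ]
 [ 61.78  20.09]]
[[ 69.33223247 -13.44357141 -18.5679265 ]
 [ 69.34244119  11.74301821 -18.56306911]]
```

Emit:
{"method": "jog_arm", "body": {
  "commands": [
    [0, 0, 0, 0, 0, 0, 0.34],
    [0, 0, 0, 0, 0, 0, 0.33],
    [0, 0, 0, 0, 0, 0, 0.32],
    [0, 0, 0, 0, 0, 0, 0.317],
    [0, 0, 0, 0, 0, 0, 0.317],
    [0, 0, 0.003, 0, 0, 0, 0.317],
    [0, 0, 0.01, 0, 0, 0, 0.317],
    [0, 0, 0.03, 0, 0, 0, 0.317],
    [0, 0, 0.06, 0, 0, 0, 0.317],
    [0, 0, 0.08, 0, 0, 0, 0.317]
  ]
}}

```text
clock: 22.6
eef_pos: [476.2, -256.7, 98.7]
eef_rot: [3.141, -0.0, -0.121]
wrist_force: [0.0, 0.7, -0.1]
finger_gap: 30.0
```

Run:
```python
from h import *
st(); c=Cam("wrist","w18"); c.crop(215,110,365,260,"w18c",5);c=Cam("side","s18"); c.crop(280,120,400,220,"s18c",6); st()
```

```text
t 22.6 pos [ 476.2 -256.7   98.7] rot [ 3.1414e+00 -5.0000e-04 -1.2090e-01] F [ 0.   0.7 -0.1] M [0.05 0.04 0.01] gap 29.99
t 22.7 pos [ 476.9 -257.1   99.3] rot [ 3.1403e+00 -2.9000e-03 -1.2090e-01] F [ 0.6  0.7 -0.9] M [-0.04  0.01  0.02] gap 29.82
```

View pics/w18c.png

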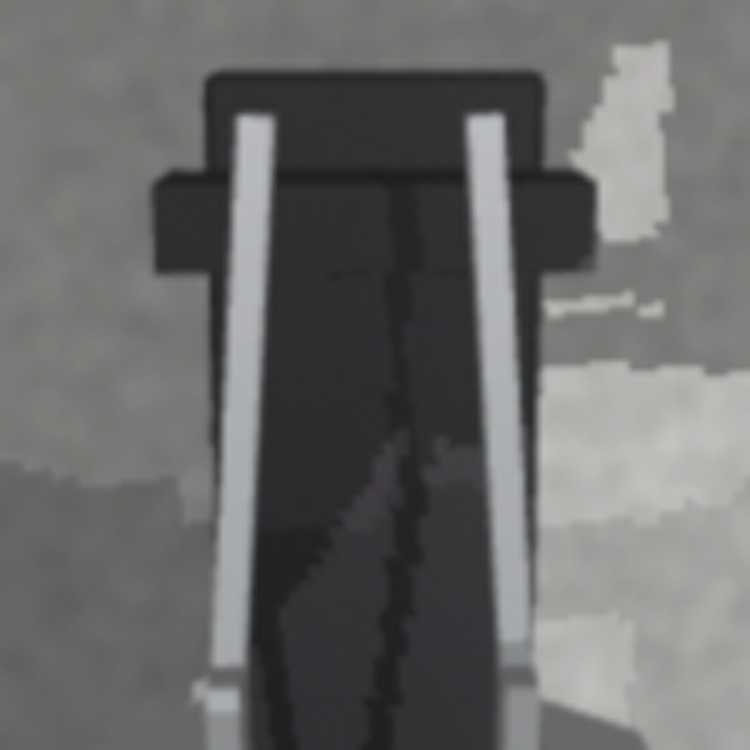

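View pics/s18c.png

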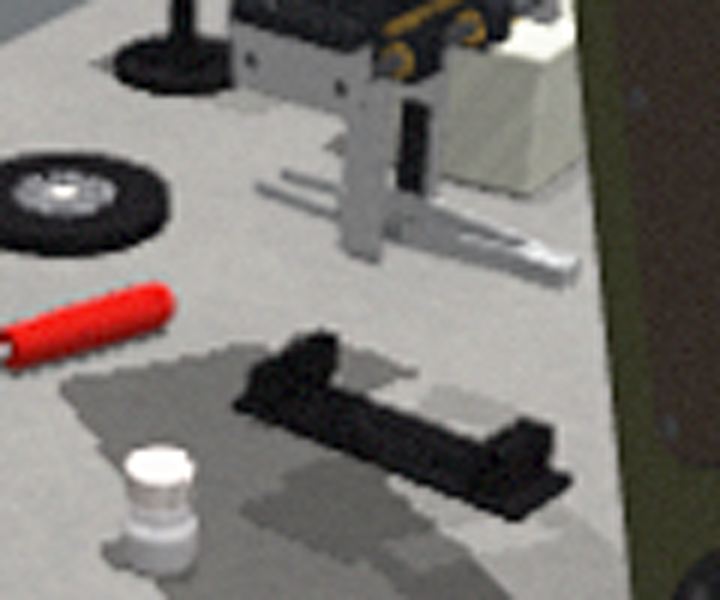

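Emit:
{"method": "jog_arm", "body": {
  "commands": [
    [0.006, 0.02, 0.01, 0, 0, 0.01, 0.315],
    [0.015, 0.06, 0.02, 0, 0, 0.03, 0.315],
    [0.026, 0.1, 0.032, 0, 0, 0.05, 0.315],
    [0.037, 0.145, 0.032, 0, 0, 0.07, 0.315],
    [0.048, 0.19, 0.032, 0, 0, 0.09, 0.315],
    [0.058, 0.225, 0.032, 0, 0, 0.105, 0.315],
    [0.065, 0.25, 0.032, 0, 0, 0.1157, 0.315],
    [0.067, 0.2606, 0.032, 0, 0, 0.1157, 0.315],
    [0.067, 0.2606, 0.032, 0, 0, 0.1157, 0.315],
    [0.067, 0.2606, 0.032, 0, 0, 0.1157, 0.315]
  ]
}}

```text
clock: 23.95
eef_pos: [542.9, 3.0, 129.1]
eef_rot: [3.142, 0.0, 0.12]
wrist_force: [0.1, 0.8, -0.4]
finger_gap: 30.0
```

Run:
```python
from h import *
st(); c=Cam("wrist","w19"); c.crop(215,90,365,240,"w19c",5);c=Cam("side","s19"); c.crop(215,120,335,240,"s19c",5); st()
```

```text
t 23.95 pos [542.9   3.  129.1] rot [3.1415e+00 4.0000e-04 1.2030e-01] F [ 0.1  0.8 -0.4] M [0.02 0.   0.01] gap 30.04
t 24.05 pos [543.    3.  129.2] rot [3.1415e+00 1.0000e-04 1.2020e-01] F [-0.6 -0.2 -1.2] M [ 0.02  0.02 -0.03] gap 29.94
```

View pics/w19c.png

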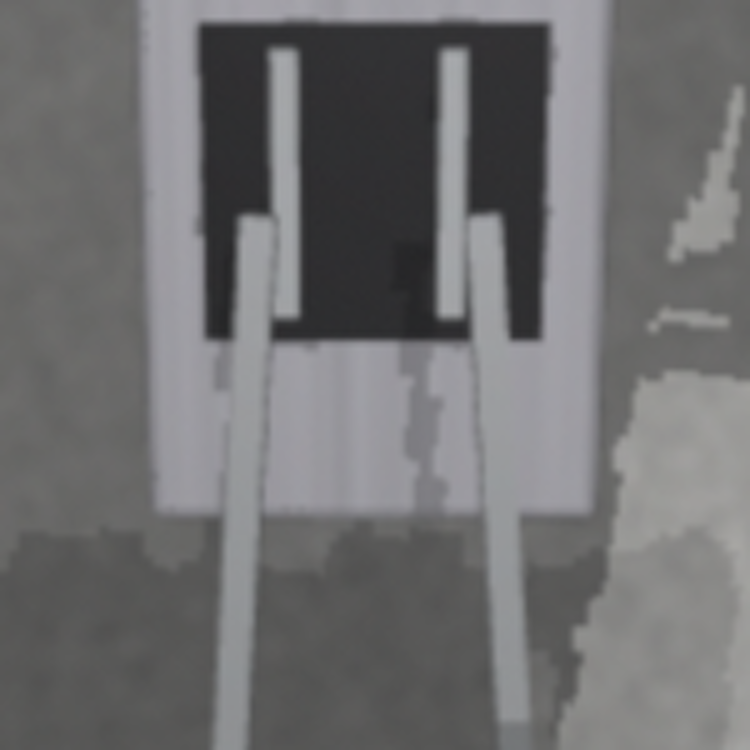

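View pics/s19c.png

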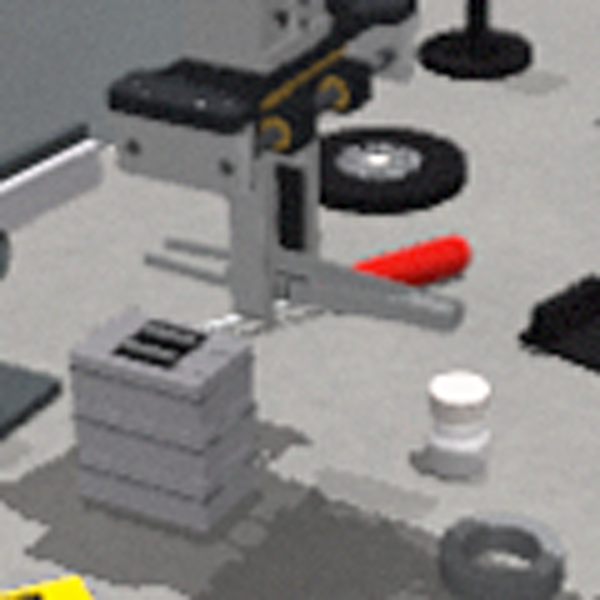

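```bash
cat > fin.py <<'E'
from tipm import *
def meas(name,tiprows,ribrows,pos,rot,ztop_off=18.6,zr=93,xr=(245,340),show=True,thr=12):
    c=Cam.load(name); p=np.array(pos);R=Rn.from_euler('xyz',rot).as_matrix()
    def m(rows,z,off):
        C=[]
        for r in rows:
            e=[x for x in edges(c,r,*xr,nr=1) if abs(x[1])>thr]
            if show: print(r,[(round(float(a),2),int(b)) for a,b in e])
    m(tiprows,0,0);m(ribrows,0,0)
E
python3 - <<'E'
from fin import *
meas("w19",[136,140,150],[105,115,125],[543,3,129.1],[3.1415,.0002,.1203])
E
```

```text
136 [(254.69, -112), (262.14, 113), (268.88, -22), (270.5, 22), (274.45, -113), (302.03, 117), (306.94, -24), (308.5, 21), (315.02, -113), (323.57, 108), (334.34, -56)]
140 [(255.32, -112), (261.92, 117), (268.8, -20), (270.5, 22), (274.45, -113), (301.89, 123), (306.94, -31), (308.5, 28), (315.31, -114), (323.33, 111), (334.38, -56)]
150 [(255.48, -108), (261.54, 112), (267.93, -23), (269.5, 23), (274.44, -113), (301.8, 120), (307.12, -64), (308.92, 62), (315.8, -112), (322.93, 114), (334.2, -51)]
105 [(254.27, -111), (268.54, 110), (274.15, -115), (302.5, 112), (308.04, -115), (324.52, 107), (335.35, -54)]
115 [(254.65, -114), (268.54, 111), (274.16, -117), (302.23, 115), (308.06, -116), (323.95, 115), (335.32, -59)]
125 [(254.68, -111), (268.82, 116), (274.39, -114), (302.13, 116), (307.75, -116), (323.8, 113), (335.01, -52)]
```

Run:
```python
from tipm import *
c=Cam.load("w19"); p=np.array([543,3,129.15]);R=Rn.from_euler('xyz',[3.1415,.0002,.1203]).as_matrix()
f=lambda px,z:((c.back(px,z)-p)@R)[:,:2].round(2)
T=f([(262.14,136),(269.7,136),(307.7,136),(315.02,136)],129.15+18.6);print("tips",T.tolist(),"c",T[:2,1].mean(),T[2:,1].mean(),"gap",T[2:,1].mean()-T[:2,1].mean())
for r,e in((105,(268.54,274.15,302.5,308.04)),(115,(268.54,274.16,302.23,308.06)),(125,(268.82,274.39,302.13,307.75))):
    A=f([(x,r) for x in e],93);print("ribs",A.tolist(),"c",A[:2,1].mean(),A[2:,1].mean(),"gap",A[2:,1].mean()-A[:2,1].mean())
# end rows
print(f([(271,215-215+90+47/5-.4),(271,90+320/5-.4)],93),f([(266,90+214/5-.4)],129.15+18.6))
```

```text
tips [[67.88, -12.54], [67.88, -9.29], [67.88, 7.08], [67.88, 10.23]] c -10.915 8.655000000000001 gap 19.57
ribs [[81.77, -12.52], [81.77, -9.36], [81.78, 6.65], [81.78, 9.78]] c -10.94 8.215 gap 19.155
ribs [[76.32, -12.6], [76.32, -9.41], [76.33, 6.56], [76.33, 9.87]] c -11.004999999999999 8.215 gap 19.22
ribs [[70.8, -12.53], [70.8, -9.34], [70.8, 6.55], [70.8, 9.77]] c -10.934999999999999 8.16 gap 19.095
[[ 85.   -11.09]
 [ 54.55 -11.49]] [[ 69.39 -10.85]]
```

Emit:
{"method": "jog_arm", "body": {
  "commands": [
    [0.0004, 0.0003, -0.01, 0, 0, 0, 0.313],
    [0.0004, 0.0003, -0.02, 0, 0, 0, 0.313],
    [0.0004, 0.0003, -0.03, 0, 0, 0, 0.313],
    [0.0004, 0.0003, -0.036, 0, 0, 0, 0.313],
    [0.0004, 0.0003, -0.04, 0, 0, 0, 0.313],
    [0.0004, 0.0003, -0.042, 0, 0, 0, 0.313],
    [0.0004, 0.0003, -0.043, 0, 0, 0, 0.313],
    [0.0004, 0.0003, -0.043, 0, 0, 0, 0.313],
    [0.0004, 0.0003, -0.043, 0, 0, 0, 0.313],
    [0.0004, 0.0003, -0.043, 0, 0, 0, 0.313]
  ]
}}

```text
clock: 25.3
eef_pos: [543.6, 4.1, 86.4]
eef_rot: [3.142, -0.0, 0.121]
wrist_force: [0.2, 0.2, -0.5]
finger_gap: 29.3
```

Run:
```python
from h import *
st(); c=Cam("wrist","w20"); c.crop(215,90,365,240,"w20c",5);c=Cam("side","s20"); c.crop(215,140,315,220,"s20c",8); st()
```

```text
t 25.3 pos [543.6   4.1  86.4] rot [ 3.1416e+00 -2.0000e-04  1.2140e-01] F [ 0.2  0.2 -0.5] M [-0.01  0.05  0.  ] gap 29.33
t 25.4 pos [543.6   4.1  86.3] rot [ 3.1416e+00 -1.0000e-04  1.2140e-01] F [ 0.1  0.1 -0.8] M [0.01 0.05 0.05] gap 29.34
```

View pics/w20c.png

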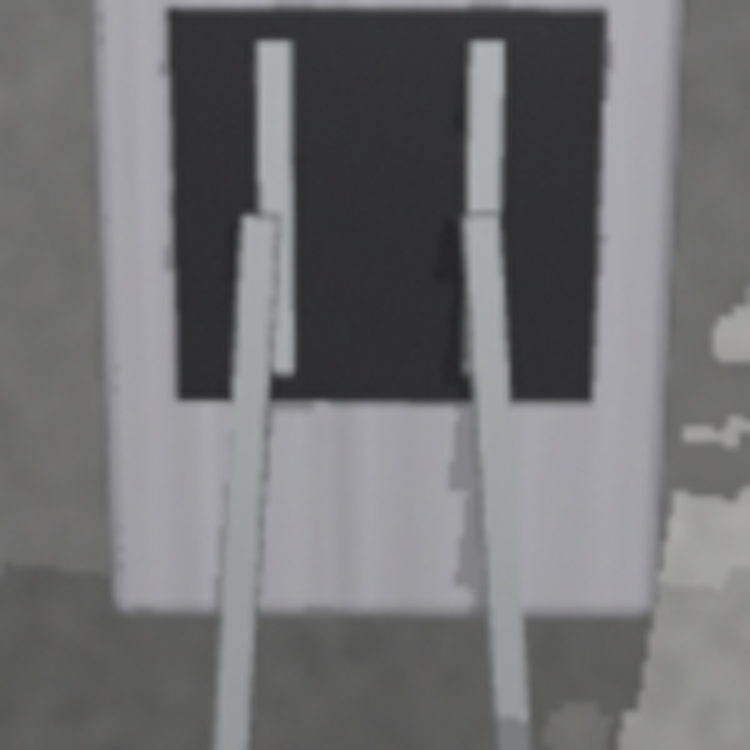

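View pics/s20c.png

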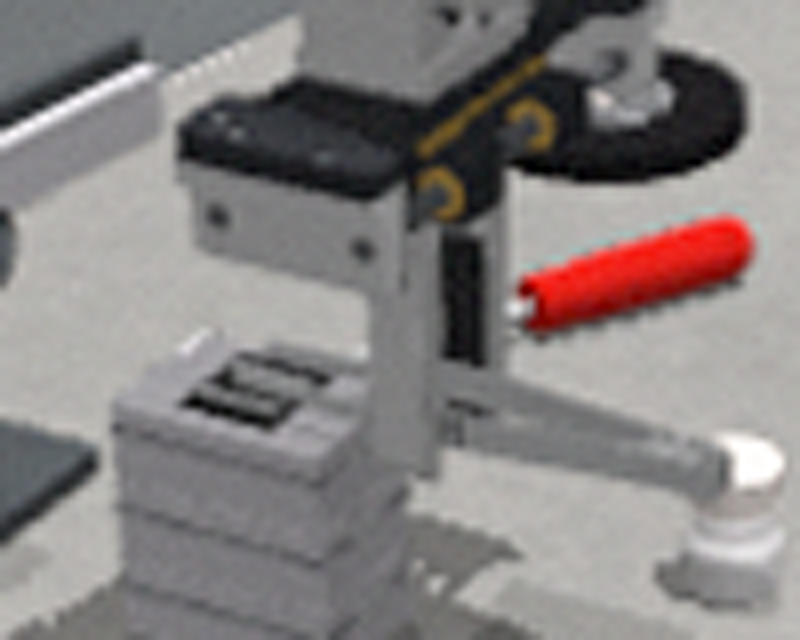

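```bash
cat > fin2.py <<'E'
from tipm import *
def rep(name,pos,rot,tipL,tipR,ribL,ribR,rt,rr,toff=18.6):
    c=Cam.load(name); p=np.array(pos);R=Rn.from_euler('xyz',rot).as_matrix()
    f=lambda px,z:((c.back(px,z)-p)@R)[:,:2]
    T=f([(x,rt) for x in tipL+tipR],p[2]+toff); B=f([(x,rr) for x in ribL+ribR],93)
    t=[T[:2,1].mean(),T[2:,1].mean()]; b=[B[:2,1].mean(),B[2:,1].mean()]
    print("tips",np.round(t,2),"gap",round(t[1]-t[0],2),"w",round(T[1,1]-T[0,1],2),round(T[3,1]-T[2,1],2),"| ribs",np.round(b,2),"gap",round(b[1]-b[0],2),"w",round(B[1,1]-B[0,1],2),round(B[3,1]-B[2,1],2),"| tip-rib (tool y)",round(t[0]-b[0],2),round(t[1]-b[1],2),"tip x",T[0,0].round(1))
E
python3 - <<'E'
from tipm import *
c=Cam.load("w20")
for r in (103,110,118,124,135,138,141): print(r,[(round(float(a),2),int(b)) for a,b in edges(c,r,255,325,nr=1) if abs(b)>14])
E
```

```text
103 [(265.81, 121), (272.86, -120), (308.33, 117), (315.4, -119)]
110 [(265.9, 122), (272.87, -121), (308.16, 125), (315.11, -121)]
118 [(265.9, 121), (272.86, -121), (307.99, 122), (315.07, -122)]
124 [(265.92, 122), (272.98, -122), (307.87, 123), (314.81, -121)]
135 [(262.7, 119), (269.07, -20), (273.32, -111), (307.1, 125), (314.53, -116)]
138 [(262.54, 119), (268.99, -25), (270.5, 18), (273.31, -111), (307.25, 129), (314.74, -120)]
141 [(262.34, 118), (268.9, -25), (270.5, 24), (273.21, -117), (307.44, 126), (314.94, -119)]
```

Run:
```python
from fin2 import *
rep("w20",[543.6,4.1,86.4],[3.1416,-.0002,.1214],[262.7,269.9],[307.1,314.53],[265.92,272.98],[307.87,314.81],135,124)
```

```text
tips [-10.78   8.38] gap 19.17 w 3.1 3.2 | ribs [-9.98  9.25] gap 19.23 w 3.24 3.19 | tip-rib (tool y) -0.8 -0.87 tip x 68.4
```

Emit:
{"method": "jog_arm", "body": {
  "commands": [
    [0.0005, -0.0008, -0.0005, 0, 0, 0, 0.313],
    [0.0005, -0.0008, -0.001, 0, 0, 0, 0.313],
    [0.0005, -0.0008, -0.0015, 0, 0, 0, 0.313],
    [0.0005, -0.0008, -0.002, 0, 0, 0, 0.313],
    [0.0005, -0.0008, -0.0025, 0, 0, 0, 0.313],
    [0.0005, -0.0008, -0.003, 0, 0, 0, 0.313],
    [0.0005, -0.0008, -0.003, 0, 0, 0, 0.313],
    [0.0005, -0.0008, -0.003, 0, 0, 0, 0.313],
    [0.0005, -0.0008, -0.003, 0, 0, 0, 0.313],
    [0.0005, -0.0008, -0.003, 0, 0, 0, 0.313]
  ]
}}

```text
clock: 26.65
eef_pos: [544.1, 3.3, 83.3]
eef_rot: [-3.142, -0.0, 0.121]
wrist_force: [-0.2, -0.1, -1.0]
finger_gap: 29.7
```

Run:
```python
from tipm import *
st(); c=Cam("wrist","w21"); c.crop(215,90,365,240,"w21c",5);d=Cam("side","s21"); d.crop(215,150,285,220,"s21c",8); st()
for r in (108,118,124,135,138,141): print(r,[(round(float(a),2),int(b)) for a,b in edges(c,r,255,325,nr=1,thr=3) if abs(b)>10])
```

```text
t 26.65 pos [544.1   3.3  83.3] rot [-3.1416e+00 -1.0000e-04  1.2140e-01] F [-0.2 -0.1 -1. ] M [-0.02  0.05 -0.  ] gap 29.65
t 26.75 pos [544.1   3.3  83.3] rot [-3.1416 -0.      0.1214] F [-0.2 -0.3 -0.8] M [0.01 0.03 0.02] gap 29.2
108 [(263.48, 120), (270.64, -121), (306.77, 127), (313.79, -122)]
118 [(263.77, 121), (270.88, -122), (306.39, 122), (313.53, -119)]
124 [(263.79, 122), (270.82, -123), (306.38, 121), (313.51, -119)]
135 [(262.75, 119), (270.39, -119), (306.75, 118), (314.57, -116)]
138 [(262.63, 119), (270.25, -120), (306.87, 118), (314.79, -121)]
141 [(262.27, 119), (270.38, -120), (307.0, 121), (314.94, -121)]
```

View pics/w21c.png

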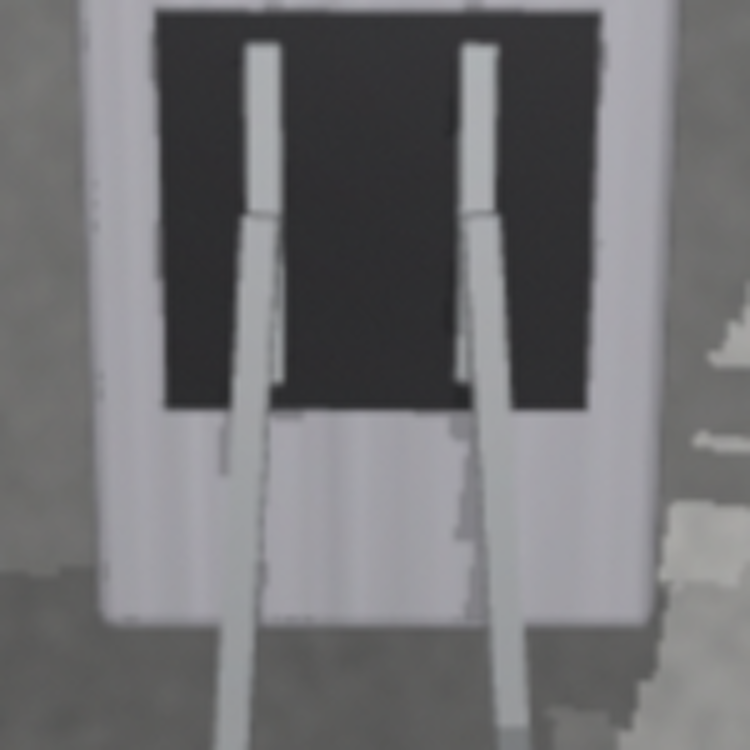

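View pics/s21c.png

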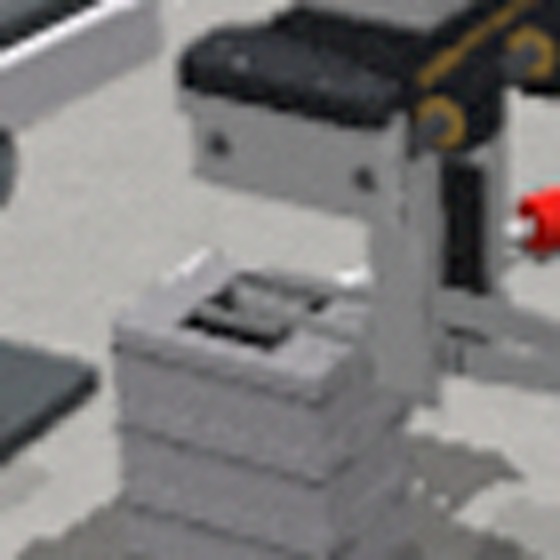

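Run:
```python
from fin2 import *
rep("w21",[544.1,3.3,83.3],[-3.1416,-.0001,.1214],[262.75,270.1],[307.25,314.57],[263.79,270.82],[306.38,313.51],135,124)
c=Cam.load("w21"); p=np.array([544.1,3.3,83.3]);R=Rn.from_euler('xyz',[-3.1416,-.0001,.1214]).as_matrix()
f=lambda px,z:((c.back(px,z)-p)@R).round(2)
print(f([(266,90+215/5-.4)],101.9), f([(266,90+43/5-.4),(266,90+385/5-.4)],93))
```

```text
tips [-10.74   8.42] gap 19.15 w 3.16 3.15 | ribs [-10.8    8.43] gap 19.22 w 3.17 3.21 | tip-rib (tool y) 0.06 -0.01 tip x 68.3
[[ 69.35 -10.9  -18.59]] [[ 83.77 -11.2   -9.69]
 [ 53.46 -11.7   -9.69]]
```

Run:
```python
from h import *
c=Cam.load("s19"); p=np.array([543,3,129.15]);R=Rn.from_euler('xyz',[3.1415,.0002,.1203]).as_matrix()
# tool frame: z down; 
L={"tipL_top":(70,-9.8,-18.6),"tipR_top":(70,9.8,-18.6),"blk_rear_top":(-99,0,-24.6),"blk_rear_bot":(-99,0,-12.6),"tipL_bot":(70,-9.8,-12.6)}
for k,v in L.items(): print(k,((c.proj(R@np.array(v)+p)[0]-[215,120]+.4)*5).round(0))
a=.1214;Rz=np.array([[np.cos(a),-np.sin(a)],[np.sin(a),np.cos(a)]])
for k,m in dict(right=(-39.2,-26.7),near=(-39.2,26.7),left=(39.2,26.7)).items(): print(k,((c.proj([*(Rz@np.array(m)+[612.8,11.7]),90])[0]-[215,120]+.4)*5).round(0))
c.crop(235,150,320,200,"s19z",9)
```

```text
tipL_top [143. 251.]
tipR_top [164. 236.]
blk_rear_top [456. 306.]
blk_rear_bot [456. 328.]
tipL_bot [144. 262.]
right [250. 340.]
near [196. 384.]
left [ 67. 349.]
```

View pics/s19z.png

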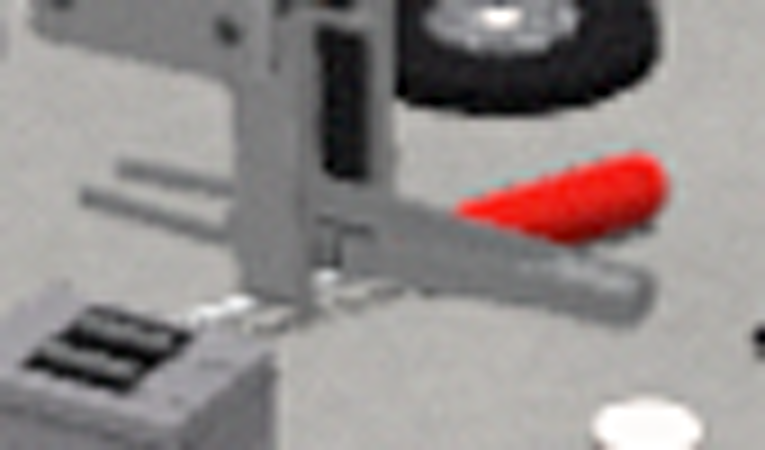

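Emit:
{"method": "jog_arm", "body": {
  "commands": [
    [-0.0004, 0, -0.0003, 0, 0, 0, 0.313],
    [-0.0004, 0, -0.0006, 0, 0, 0, 0.313],
    [-0.0004, 0, -0.0009, 0, 0, 0, 0.313],
    [-0.0004, 0, -0.001, 0, 0, 0, 0.313],
    [-0.0004, 0, -0.001, 0, 0, 0, 0.313],
    [-0.0004, 0, -0.001, 0, 0, 0, 0.313],
    [-0.0004, 0, -0.001, 0, 0, 0, 0.313],
    [-0.0004, 0, -0.001, 0, 0, 0, 0.313],
    [-0.0004, 0, -0.001, 0, 0, 0, 0.313],
    [-0.0004, 0, -0.001, 0, 0, 0, 0.313]
  ]
}}

```text
clock: 28.0
eef_pos: [543.7, 3.3, 82.2]
eef_rot: [-3.142, 0.0, 0.121]
wrist_force: [0.8, 0.1, -0.6]
finger_gap: 29.6
```

Run:
```python
from tipm import *
st(); c=Cam("wrist","w22"); c.crop(215,90,365,240,"w22c",5);d=Cam("scene","sc22"); d.crop(170,170,430,280,"sc22c",3);d=Cam("side","s22"); d.crop(200,140,330,240,"s22c",6); st()
for r in (108,118,124,135,138): print(r,[(round(float(a),2),int(b)) for a,b in edges(c,r,255,325,nr=1,thr=3) if abs(b)>10])
```

```text
t 28.0 pos [543.7   3.3  82.2] rot [-3.1416  0.      0.1214] F [ 0.8  0.1 -0.6] M [0.02 0.01 0.03] gap 29.56
t 28.15 pos [543.7   3.3  82.3] rot [-3.1416 -0.      0.1214] F [ 0.3 -0.  -0.3] M [-0.02  0.03 -0.05] gap 30.05
108 [(263.53, 123), (270.57, -118), (306.9, 128), (314.05, -122)]
118 [(263.78, 122), (270.88, -122), (306.73, 123), (313.8, -122)]
124 [(263.8, 122), (270.82, -123), (306.72, 123), (313.75, -122)]
135 [(262.77, 119), (270.35, -119), (306.98, 119), (314.57, -116)]
138 [(262.56, 122), (270.24, -120), (307.07, 121), (314.79, -121)]
```

View pics/w22c.png

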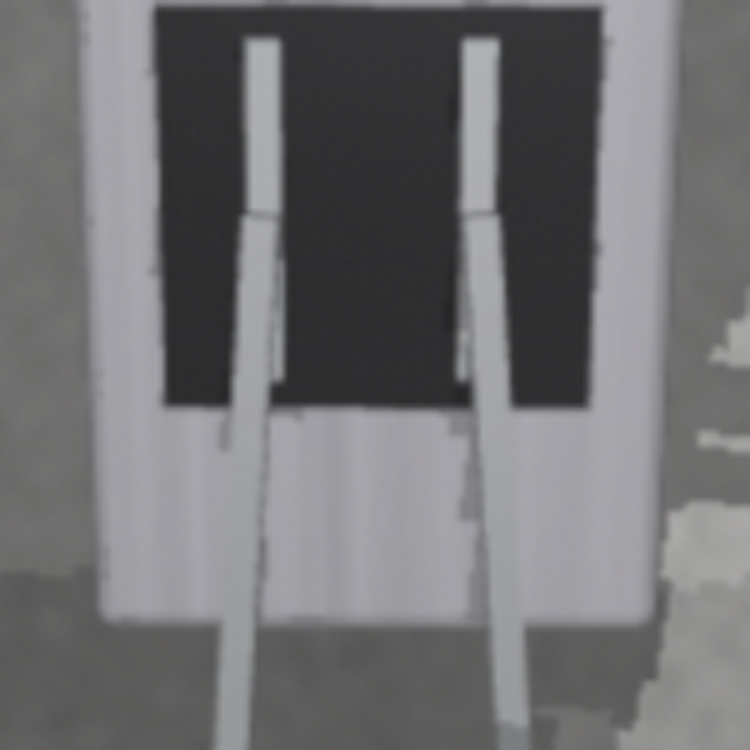

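View pics/s22c.png

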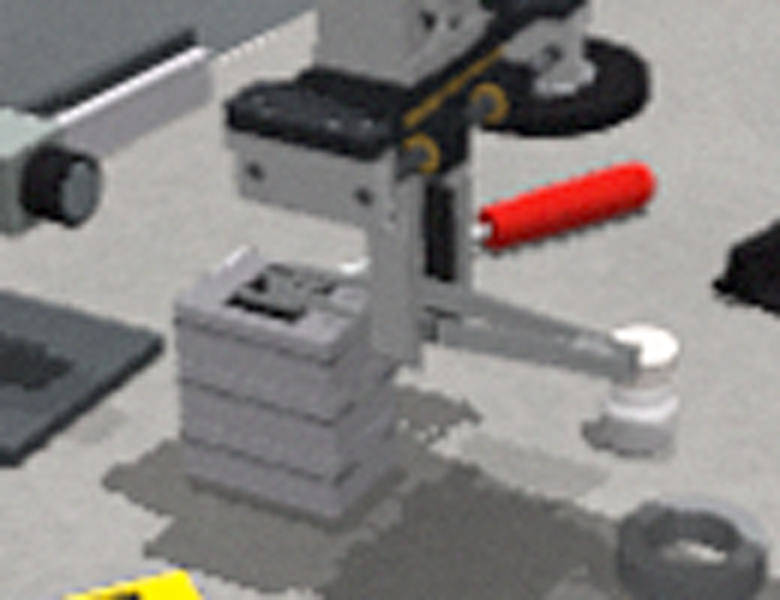

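View pics/sc22c.png

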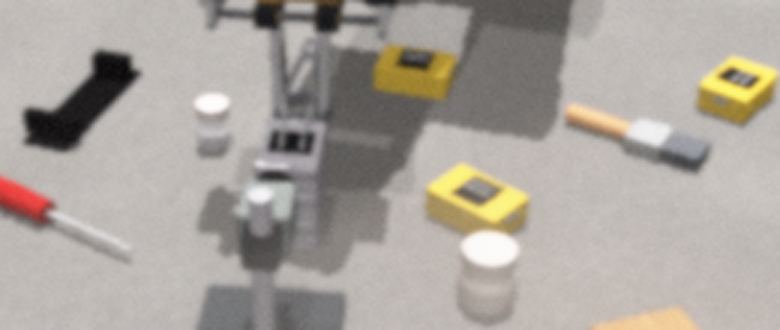

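Run:
```python
from fin2 import *
rep("w22",[543.7,3.3,82.25],[-3.1416,0,.1214],[262.77,270.1],[307.25,314.57],[263.8,270.82],[306.72,313.75],135,124)
```

```text
tips [-10.73   8.42] gap 19.15 w 3.16 3.15 | ribs [-10.74   8.5 ] gap 19.23 w 3.15 3.15 | tip-rib (tool y) 0.0 -0.08 tip x 68.3
```

Run:
```python
from h import *
st(); print(manip.sign_off())
```

```text
t 28.15 pos [543.7   3.3  82.3] rot [-3.1416 -0.      0.1214] F [ 0.3 -0.  -0.3] M [-0.02  0.03 -0.05] gap 30.05
the job is handed in; nothing more can be done
None
```

The job is handed in at 28.2 s. The plain case and then the gauge case are stacked on the base case, and the arm is still holding the tweezers level over the ribs.

- **Stack:** in the pictures the three cases line up to within about 1 mm. I saw no shift of the base case, and the bystanders look undisturbed.
- **Tips over ribs:** in the last wrist picture the tip gap is 19.15 mm and the rib gap 19.23 mm. Both probably read about 1% large. Each tip is within 0.1 mm sideways of the line of its own rib.
- **Steadiness:** the tip edges were in the same place in the last two wrist pictures, and the wrist force was near zero.

Two checks were weaker:
- **Clearance:** the height of the tips above the ribs, nominally 1.9 mm, comes from the arm's height reading and the height of the tweezers' rest. The side picture agreed only to about 1 mm.
- **Finger opening:** the reading jittered between 29.2 and 30.05 mm while the tips in the picture did not move, so I judged the gap by the picture.

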